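Clear the flow bench: sort springs, valves and spanners

TASK

Clear the bench after the cylinder-head test: slide every valve spring up off its spindle and put it in the yellow bin, and put every valve in the blue bin and every spanner in the red bin, in any order. When everything is in its own bin, press the green button on the control box fully down to report the bench clear, and let it go. Leave the dial gauge, the ear defenders and the tin where they are.

Things in the scene. Friction and masses are not known exactly. Their poses are not given: they have to be found in the camera images.
- spring1: valve spring: rigid upright steel wire coil, outside diameter 44 mm, bore 32 mm, 60 mm tall, 0.11 kg; at the start it stands round spindle 1 of the stand, 20 mm above the bench. Origin: centre of the coil (on its axis, at half height). z: the coil's axis. It may be absent.
- spring2: valve spring: rigid upright steel wire coil, outside diameter 44 mm, bore 32 mm, 60 mm tall, 0.11 kg; at the start it stands round spindle 2 of the stand, 20 mm above the bench. Origin: centre of the coil (on its axis, at half height). z: the coil's axis. It may be absent.
- spring3: valve spring: rigid upright steel wire coil, outside diameter 44 mm, bore 32 mm, 60 mm tall, 0.11 kg; at the start it stands round spindle 3 of the stand, 20 mm above the bench. Origin: centre of the coil (on its axis, at half height). z: the coil's axis. It may be absent.
- valve1: poppet valve: bright steel, 115 mm long, stem 10 mm in diameter, round head 42 mm in diameter, 0.1 kg, lying on the bench on its head's rim and stem tip (stem sloping 8 degrees). Origin: on the stem's axis, 42 mm from the flat face of the head and 73 mm from the stem's tip (a good place to grip, about 15 mm above the bench when lying). x: along the stem from head to tip. It may be absent.
- valve2: poppet valve: bright steel, 115 mm long, stem 10 mm in diameter, round head 42 mm in diameter, 0.1 kg, lying on the bench on its head's rim and stem tip (stem sloping 8 degrees). Origin: on the stem's axis, 42 mm from the flat face of the head and 73 mm from the stem's tip (a good place to grip, about 15 mm above the bench when lying). x: along the stem from head to tip. It may be absent.
- valve3: poppet valve: bright steel, 115 mm long, stem 10 mm in diameter, round head 42 mm in diameter, 0.1 kg, lying on the bench on its head's rim and stem tip (stem sloping 8 degrees). Origin: on the stem's axis, 42 mm from the flat face of the head and 73 mm from the stem's tip (a good place to grip, about 15 mm above the bench when lying). x: along the stem from head to tip. It may be absent.
- spanner1: spanner: bright steel, 147 mm long, lying flat; shaft 14 mm wide and 9 mm thick, ring end 29 mm wide and jaw end 34 mm wide, both 12 mm thick, 0.12 kg. Origin: middle of the shaft (half thickness, 6 mm above what it lies on). x: along the shaft from ring end to jaw, z: across its flat. It may be absent.
- spanner2: spanner: bright steel, 147 mm long, lying flat; shaft 14 mm wide and 9 mm thick, ring end 29 mm wide and jaw end 34 mm wide, both 12 mm thick, 0.12 kg. Origin: middle of the shaft (half thickness, 6 mm above what it lies on). x: along the shaft from ring end to jaw, z: across its flat. It may be absent.
- spanner3: spanner: bright steel, 147 mm long, lying flat; shaft 14 mm wide and 9 mm thick, ring end 29 mm wide and jaw end 34 mm wide, both 12 mm thick, 0.12 kg. Origin: middle of the shaft (half thickness, 6 mm above what it lies on). x: along the shaft from ring end to jaw, z: across its flat. It may be absent.
- bin_yellow: yellow open plastic bin for the springs, fixed: 170 mm (x) by 120 mm (y) outside, 55 mm high, walls and floor 4 mm. Origin: centre of its underside on the bench. x: its long side, z up.
- bin_blue: blue open plastic bin for the valves, fixed: 170 mm (x) by 120 mm (y) outside, 55 mm high, walls and floor 4 mm. Origin: centre of its underside on the bench. x: its long side, z up.
- bin_red: red open plastic bin for the spanners, fixed: 170 mm (x) by 120 mm (y) outside, 55 mm high, walls and floor 4 mm. Origin: centre of its underside on the bench. x: its long side, z up.
- stand: grey metal spring stand, fixed: base plate 80 mm (x) by 210 mm (y) by 20 mm high with three upright spindles 16 mm in diameter in a row along y at -65, 0 and +65 mm, their tips 92 mm above the bench. Origin: centre of its underside on the bench.
- spindle1 (a point): tip of spindle 1 of the stand, on its axis, 92 mm above the bench; spring 1, if present, starts round it
- spindle2 (a point): tip of spindle 2 of the stand, on its axis, 92 mm above the bench; spring 2, if present, starts round it
- spindle3 (a point): tip of spindle 3 of the stand, on its axis, 92 mm above the bench; spring 3, if present, starts round it
- panel: grey control box, fixed: 110 mm (x) by 130 mm (y) by 45 mm high, carrying the green button on its top. Origin: centre of its underside.
- button_top (a point): centre of the green button's top face, 36 mm in diameter, about 67 mm above the bench; it is pressed straight down
- button (a joint): travel of the green button in m: 0 released, 0.006 fully down (about 5 N); it springs back
- gauge: bystander: dial gauge on a blue magnetic base 50 mm square with a post, 195 mm tall, its dial 60 mm to its -x side. Origin: centre of its underside. Leave alone.
- muffs: bystander: blue ear defenders with a black band, cups 90 mm tall, 195 mm wide, band reaching 147 mm along its x. Origin: middle between the cups, on the bench. Leave alone.
- tin: bystander: white and blue tin, 66 mm in diameter, 90 mm tall. Origin: centre of its underside. Leave alone.

How it is judged:
By the outcome, as a careful person would: the job done as asked, in the order asked, and still so for the second after the job is handed in, with the robot touching nothing.
Of spring1, spring2, spring3 only 2 to 3 are there at a start; the rules pass over those that are not, and their reading is None.
Of valve1, valve2, valve3, spanner1, spanner2, spanner3 only 4 to 6 are there at a start; the rules pass over those that are not, and their reading is None.
At some moment in a run one of valve1, valve2, valve3, spanner1, spanner2, spanner3 may be knocked a few centimetres aside while the robot is not near it.
Once in a run the grip may slacken for a moment while it holds something.
It also fails if it takes over 210 s, if anything falls off the work surface, if the arm or the gripper's body presses on something with over 40 N, if the wrist force passes 120 N, or if a joint passes its speed limit or range.

ROBOT

A 6-joint arm with a two-finger parallel gripper is mounted at the origin on the work surface. World frame = base frame: x ahead of the robot, y to its left, z up, the work surface at z = 0. Lengths are in mm, angles in rad, forces in N, time in s.
With the tool pointing down it reaches from about 250 to 725 mm from the base axis. Payload 4 kg.
Tool frame: the origin (TCP) lies midway between the tips of the shut fingers; the grasp point (between the pads) lies 19 mm behind it; z points along the fingers, x is the direction in which the jaws open and shut, and the axes are right-handed (so a half turn about z gives the same grasp; the last joint's range is limited). The gripper opens to 85 mm and grips with 20 to 120 N. Pads are 22 mm wide; open, the fingers measure 114 mm over their backs; the gripper's body (76 mm by 85 mm) begins 54 mm behind the grasp point. The pads swing forward as they close: fully open they stand 13 mm farther back than shut.
Start: joints at [1.114, 0.241, 0.005, 1.335, 0, 1.571], TCP at [220.537, 448.735, 231.306] pointing down, gripper open.
Joint ranges: [-2.72, 2.72], [-1.05, 1.87], [-1.09, 1.28], [-1.99, 2.15], [-1.42, 1.44], [-3.14, 3.14]. Speed limits (rad/s): [2.79, 2.79, 3.14, 3.14, 3.14, 3.14].

INTERFACE

Orientations are given as a unit quaternion [w, x, y, z].
In Python, from rig import arm, snapshot gives the robot as it stands. The module is installed in compiled form; this text tells all that it offers.
- The arm moves only by the shell command python3 -m pendant 'ROWS' [FORCE]. ROWS is JSON, a list of rows, each a list of 3 entries, a list of its own where there are three numbers: the opening, from -1 (shut) to 1 (fully open), so that 0 is half open, then the shift along the tool's x, y, z scaled (see below), then the turn, a rotation vector about the tool's x, y, z scaled (see below). A call has 1 to 12 rows; each row shifts and turns the commanded pose from where the row before left it, along the tool's axes as they then stand; what a row does not reach is not made up. The controller multiplies each number of a shift by 6 cm and each number of a turn by 5 degrees. A row lasts 1/8 s, in which the tool goes at most 62.5 mm and 10.7 degrees, less where a joint would pass 70% of its speed; a pose out of reach is approached as far as the arm can. A call with a number of a shift or a turn outside -1 to 1 is refused whole. A call with a gripper value outside its range is refused whole. The fingers move at their own pace and stop on an object; FORCE is the grip in N (left out, the last holds). Time passes only in rows, so rows that do not move let the fingers close. It gives the time, the measured TCP pose, the force and the opening at its end, in the units of the state.
- arm.state(): the state, without advancing time (a new reading comes with each control period).
- snapshot(name): name is "side" or "top"; returns a dict with "color" (400x640x3 uint8, red, green, blue), "fx", "fy", "cx", "cy" (pixels), "extrinsics" (4x4, takes a point from camera to world coordinates). Camera axes: x right, y down, z forward; pixel columns grow to the right and rows downward; lengths in mm; the calibration is good to about 2 mm. A picture is of the moment at which its call begins. There is no depth.
- arm.finish_job(): hands the job in, once; it reports no verdict.
The state is a dict: "clock": time; "qpos": joint angles; "joint_velocities": joint speeds; "effort": joint torques, N m; "eef_pos": TCP position; "orientation": TCP orientation; "wrist_force": force on the tool from outside, world axes, zero at the start; "moment": the same for the moment, N m; "opening": finger opening in mm.
Only numpy, scipy, OpenCV 4.12 (cv2) and the standard library are available. Lean on these libraries where they do the work, as an engineer would, in place of code of your own. Each camera call takes 0.05 s, during which the arm holds its last target.

## Working session

There is one attempt and no reset: what is moved stays moved. The work goes in short steps, Python scripts to look and compute and a shell command to move; the robot and the scene stay as the last step left them, time stands still between calls to the robot, and variables do not carry over. Pictures are saved under pics/ and viewed, and the job is handed in when it is done.

```bash
mkdir -p pics; ls
python3 - <<'E'
from rig import arm, snapshot
import cv2, numpy as np
print(arm.state())
for n in ["top","side"]:
    s=snapshot(n)
    cv2.imwrite(f"pics/{n}0.png",s["color"][:,:,::-1])
    print(n,s["fx"],s["fy"],s["cx"],s["cy"]); print(np.round(s["extrinsics"],3))
E
```

```text
pics
{'clock': 0.0, 'qpos': array([1.11398332e+00, 2.41445900e-01, 3.71532275e-03, 1.33520708e+00,
       1.34419788e-05, 1.57078791e+00]), 'joint_velocities': array([ 0.00061188,  0.00100578,  0.00042749, -0.00090627,  0.00087284,
        0.00104627]), 'effort': array([-4.99056878e-04, -3.72318721e+01,  2.52406937e+01,  1.68929558e-02,
        8.48265995e-05,  1.74762067e-05]), 'eef_pos': array([220.25910658, 448.15881699, 230.39312964]), 'orientation': array([ 5.60281346e-04,  8.48846555e-01,  5.28638232e-01, -9.12387428e-04]), 'wrist_force': array([-0.24818607, -0.05688334, -0.02459762]), 'moment': array([ 0.03163577,  0.042111  , -0.0410798 ]), 'opening': 85.74626704636484}
top 408.84801440695134 408.84801440695134 320.0909409640137 200.39738520447474
[[ 1.500000e-02 -9.940000e-01  1.090000e-01  4.532250e+02]
 [-1.000000e+00 -1.500000e-02 -2.000000e-03 -1.575700e+01]
 [ 4.000000e-03 -1.090000e-01 -9.940000e-01  1.357084e+03]
 [ 0.000000e+00  0.000000e+00  0.000000e+00  1.000000e+00]]
side 391.41959018648066 391.41959018648066 318.88531180935405 198.14264658701345
[[-9.53000e-01 -2.32000e-01  1.94000e-01  4.02807e+02]
 [-3.03000e-01  7.27000e-01 -6.16000e-01  6.25066e+02]
 [ 3.00000e-03 -6.46000e-01 -7.63000e-01  8.34591e+02]
 [ 0.00000e+00  0.00000e+00  0.00000e+00  1.00000e+00]]
```

View pics/top0.png

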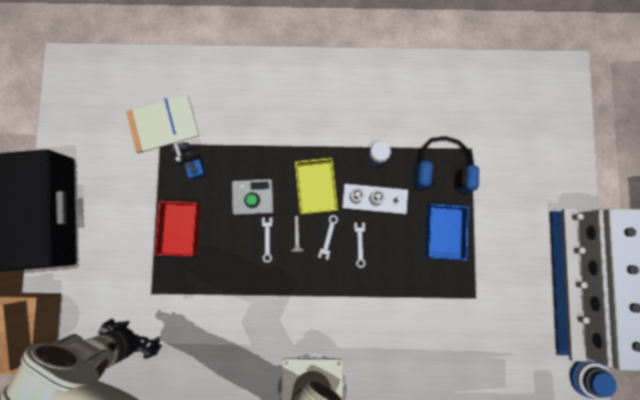

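View pics/side0.png

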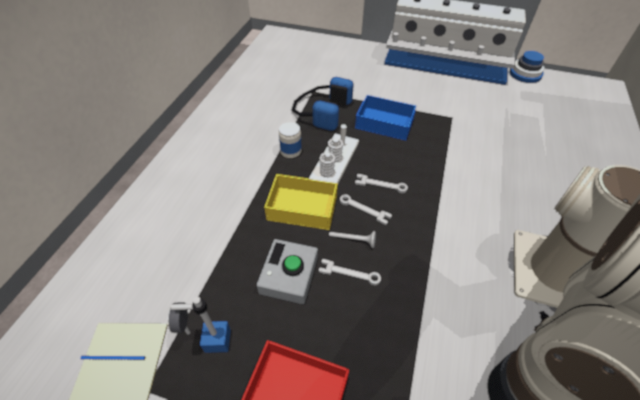

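The top view shows red bin (178,228), panel with button (251,199), yellow bin (317,186), stand with springs at about (357,196) and (377,197) and an empty spindle (397,200), blue bin (448,232). There are three spanners near (267,240), (328,237), (360,245) and one valve at (297,235). That makes 4 loose parts and 2 springs. Next I'll measure them.

```bash
cat > h.py <<'E'
from rig import arm, snapshot
import cv2, numpy as np
from scipy.spatial.transform import Rotation as R
def ray(s,u,v):
    T=np.array(s["extrinsics"]); d=T[:3,:3]@np.array([(u-s["cx"])/s["fx"],(v-s["cy"])/s["fy"],1.0]); return T[:3,3],d/np.linalg.norm(d)
def onz(s,u,v,z):
    o,d=ray(s,u,v); return o+d*(z-o[2])/d[2]
def proj(s,p):
    T=np.linalg.inv(np.array(s["extrinsics"])); q=T[:3,:3]@np.array(p)+T[:3,3]
    return np.array([s["fx"]*q[0]/q[2]+s["cx"],s["fy"]*q[1]/q[2]+s["cy"]])
def save(s,name,box=None,k=1):
    im=s["color"][:,:,::-1]
    if box: x0,y0,x1,y1=box; im=im[y0:y1,x0:x1]
    im=cv2.resize(im,None,fx=k,fy=k,interpolation=cv2.INTER_CUBIC); cv2.imwrite("pics/"+name,im)
def blobs(mask,amin=25):
    n,l,st,c=cv2.connectedComponentsWithStats(mask.astype(np.uint8))
    return [(c[i],st[i],l==i) for i in range(1,n) if st[i][4]>=amin]
E
python3 - <<'E'
from h import *
s=snapshot("top"); t=snapshot("side")
save(s,"topA.png",(150,135,350,285),4); save(s,"topB.png",(290,135,490,285),4)
save(t,"sideA.png",(250,80,450,230),4)
hsv=cv2.cvtColor(s["color"],cv2.COLOR_RGB2HSV)
H,S,V=[hsv[:,:,i].astype(int) for i in range(3)]
mat=(np.arange(640)[None]>152)&(np.arange(640)[None]<476)&(np.arange(400)[:,None]>148)&(np.arange(400)[:,None]<296)
def rep(name,m,z,a=25):
    for c,st,l in blobs(m&mat,a):
        pts=np.argwhere(l)[:,::-1].astype(np.float32)
        P=np.array([onz(s,u,v,z)[:2] for u,v in pts],np.float32)
        r=cv2.minAreaRect(P); 
        print(name,st[4],"px",np.round(c,1),"cen",np.round(P.mean(0),1),"rect",np.round(r[0],1),np.round(r[1],1),round(r[2],1))
rep("red",(S>130)&((H<8)|(H>172))&(V>60),55,200)
rep("yel",(S>120)&(H>22)&(H<35)&(V>60),55,200)
rep("blue",(S>120)&(H>100)&(H<125)&(V>60),55,200)
rep("green",(S>110)&(H>45)&(H<80)&(V>50),67,30)
g=(S<60)&(V>95)
rep("grey",g,6,20)
E
```

```text
red 2361 px [177.1 228.2] cen [500.8 433.9] rect [501.2 433.7] [136.9 176.5] 88.5
yel 2164 px [315.9 185.7] cen [643.7  -4.4] rect [644.1  -4.5] [178.8 126.9] 6.9
blue 240 px [194.8 169. ] cen [692.3 387.1] rect [693.9 390.4] [56.5 54.6] 20.6
blue 356 px [425.  173.2] cen [ 689.8 -356.2] rect [ 690.5 -356.3] [45.3 85.7] 89.1
blue 240 px [470.6 177.4] cen [ 678.3 -503.4] rect [ 679.7 -503.1] [29.1 85.5] 88.5
blue 2222 px [447.5 231.6] cen [ 502.6 -425.3] rect [ 503.3 -424.8] [134.5 176.1] 87.0
green 105 px [251.1 199.4] cen [595.  200.4] rect [594.6 200.6] [35.2 31.7] 1.8
grey 445 px [154.9 189.2] cen [631.6 531.6] rect [583.  525.1] [370.3  20.1] 3.4
grey 59 px [177.7 154.6] cen [749.2 462.1] rect [749.8 462.7] [38.2 16.8] 3.0
grey 230 px [380.  154.2] cen [ 761.2 -218.2] rect [ 758.5 -218.5] [41.2 67.7] 0.9
grey 55 px [473.7 155.7] cen [ 760.9 -534.3] rect [ 756.8 -531.7] [13.5 54.9] 88.5
grey 1093 px [251.2 196.8] cen [610.2 210.5] rect [612.3 207.9] [114.3 134.8] 3.8
grey 1670 px [374.9 198.4] cen [ 611. -201.] rect [ 611.2 -201.2] [217.8  85.7] 85.3
grey 201 px [474.4 229.3] cen [ 514.  -529.8] rect [ 477.1 -527.6] [  6.7 334.6] 88.5
grey 317 px [328.  237.7] cen [478.8 -46.7] rect [483.3 -46.4] [ 38.1 147.3] 77.3
grey 322 px [266.6 238.5] cen [473.1 155.2] rect [470.2 155.6] [147.6  36.3] 1.6
grey 156 px [296.5 235.3] cen [485.1  57.1] rect [490.6  52.6] [ 29.4 115.1] 86.2
grey 321 px [359.8 243.3] cen [ 461.7 -151.4] rect [ 458.3 -150.5] [147.2  36.4] 0.3
grey 195 px [205.1 294.6] cen [289. 349.] rect [289.9 317.1] [  3.2 401.4] 0.8
```

View pics/topA.png

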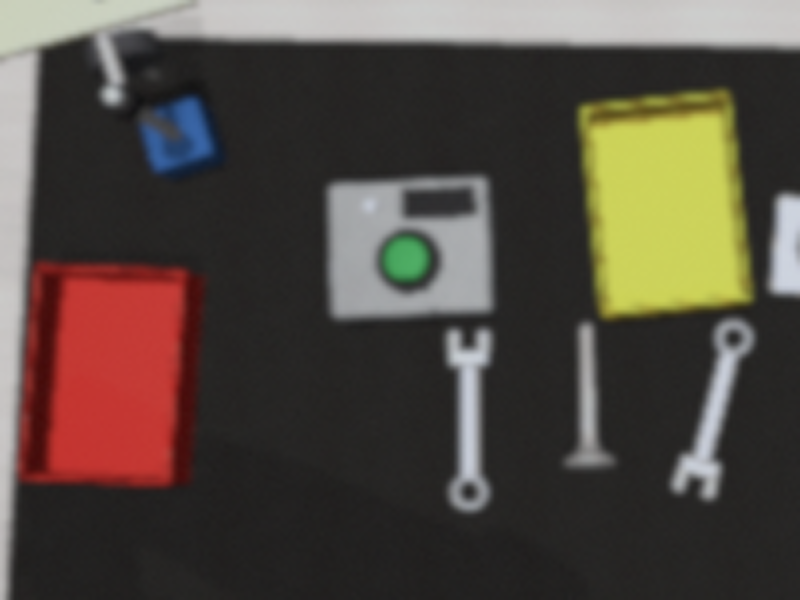

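View pics/topB.png

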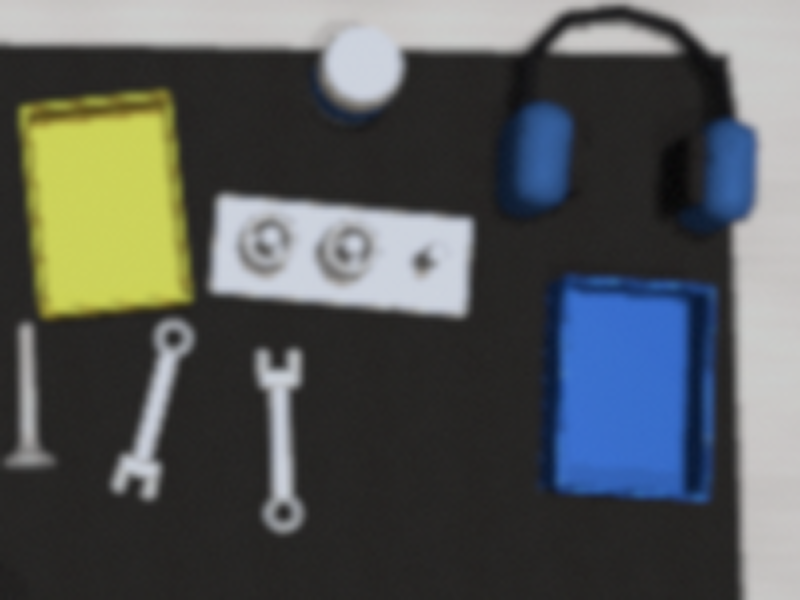

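View pics/sideA.png

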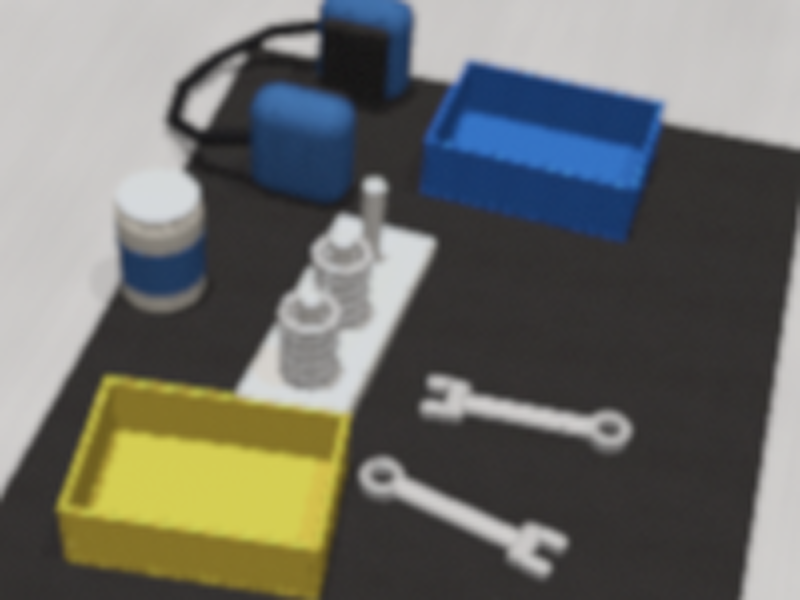

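The crops confirm 3 spanners, 1 valve, 2 springs and an empty third spindle. Now I'll get the exact grasp points: shaft lines, and the stand from its corners and spindle tips in two views.

```bash
cat > meas.py <<'E'
from h import *
def loose(s,thr=95):
    hsv=cv2.cvtColor(s["color"],cv2.COLOR_RGB2HSV); S=hsv[:,:,1].astype(int);V=hsv[:,:,2].astype(int)
    m=(S<60)&(V>thr)
    out=[]
    for c,st,l in blobs(m,60):
        if not(155<c[0]<473 and 205<c[1]<293) or st[4]>500: continue
        px=np.argwhere(l)[:,::-1]
        w=V[l].astype(float)
        P=np.array([onz(s,u,v,8)[:2] for u,v in px])
        r=cv2.minAreaRect(P.astype(np.float32)); L=max(r[1])
        b=cv2.boxPoints(r); e0,e1=b[1]-b[0],b[2]-b[1]; ax=e0 if np.linalg.norm(e0)>np.linalg.norm(e1) else e1; ax=ax/np.linalg.norm(ax)
        if ax[0]<0: ax=-ax
        n=np.array([-ax[1],ax[0]]); c0=np.array(r[0])
        for _ in range(3):
            q=P-c0; a=q@ax; k=abs(a)<35; 
            vx,vy,x0,y0=cv2.fitLine(P[k].astype(np.float32),cv2.DIST_HUBER,0,.01,.01).ravel()
            d=np.array([vx,vy]); d=d if d@ax>0 else -d
            ax=d; n=np.array([-ax[1],ax[0]]); c0=np.array([x0,y0])+ax*((c0-[x0,y0])@ax)
        a=(P-c0)@ax; wd=[np.ptp(((P-c0)@n)[(a>lo)&(a<lo+12)]) if ((a>lo)&(a<lo+12)).any() else 0 for lo in np.arange(-76,76,12)]
        out.append(dict(px=c,area=int(st[4]),c=c0,yaw=np.degrees(np.arctan2(ax[1],ax[0])),ext=(a.min(),a.max()),w=np.round(wd)))
    return out
E
python3 - <<'E'
from meas import *
s=snapshot("top");t=snapshot("side")
for o in loose(s): print(np.round(o["px"],1),o["area"],np.round(o["c"],1),"yaw",round(o["yaw"],1),"ext",np.round(o["ext"],1),o["w"])
# stand plate
hsv=cv2.cvtColor(s["color"],cv2.COLOR_RGB2HSV); m=(hsv[:,:,1]<60)&(hsv[:,:,2]>60)
for c,st,l in blobs(m,1200):
    if 340<c[0]<410 and 180<c[1]<220:
        P=np.array([onz(s,u,v,20)[:2] for u,v in np.argwhere(l)[:,::-1]],np.float32); print("stand",cv2.minAreaRect(P))
def tri(a,b):
    o1,d1=ray(s,*a);o2,d2=ray(t,*b)
    A=np.stack([d1,-d2],1);k=np.linalg.lstsq(A,o2-o1,rcond=None)[0]
    p,q=o1+k[0]*d1,o2+k[1]*d2; return np.round((p+q)/2,1),round(np.linalg.norm(p-q),1)
for a,b in [((357,195.5),(327.5,153)),((377,196.5),(336,138)),((399.5,196.8),(343.5,126.5)),((251.1,199.4),(292.5,264.5))]: print(tri(a,b))
save(s,"stand.png",(335,175,415,225),10); save(t,"stand_s.png",(300,110,370,190),7)
E
```

```text
[328.  237.7] 317 [482.9 -47.7] yaw -14.6 ext [-73.9  73.7] [37. 37. 34. 18. 18. 18. 18. 18. 18. 18. 31. 31. 24.]
[266.6 238.5] 322 [470.1 155.3] yaw 4.3 ext [-74.   74.1] [26. 30. 26. 17. 17. 17. 17. 17. 17. 23. 34. 37. 33.]
[296.6 235.2] 158 [490.2  57.6] yaw 3.4 ext [-56.7  58.3] [ 0. 29. 26. 13. 10. 10. 10. 10. 10. 10. 10.  7.  0.]
[359.8 243.3] 323 [ 458.3 -150.8] yaw 3.9 ext [-73.9  74.1] [30. 30. 23. 17. 17. 17. 17. 17. 17. 27. 37. 37. 33.]
stand ((609.945068359375, -198.93414306640625), (218.5003662109375, 89.82965850830078), 85.38981628417969)
(array([ 612.5, -132.3,   97. ]), np.float64(7.7))
(array([ 608. , -194.2,  101. ]), np.float64(4.1))
(array([ 607.7, -267.3,   85.9]), np.float64(0.6))
(array([597.1, 202.5,  54.7]), np.float64(1.7))
```

Run:
```python
import cv2
```

```text
(no output)
```

View pics/stand.png

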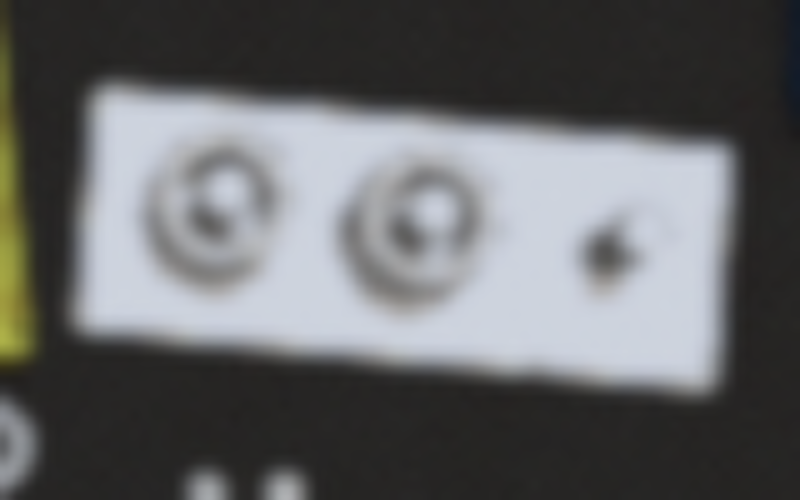

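View pics/stand_s.png

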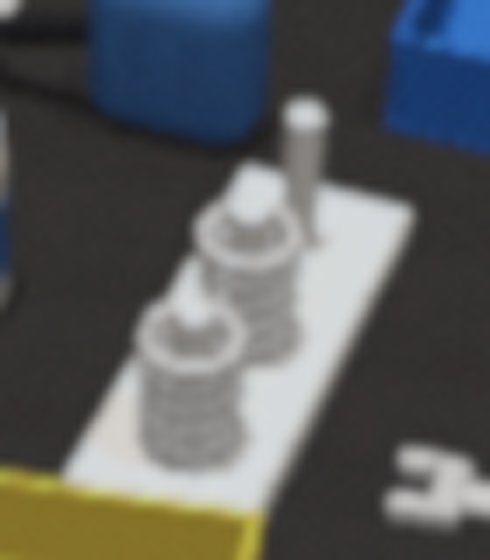

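```bash
cat > plan.py <<'E'
from h import *
import sys
def plan(x,y,z,yaw=None):
    """print tool-axis shift (units of 60 mm) AFTER turning, and turn (units of 5 deg about tool z)"""
    st=arm.state(); w=st["orientation"]; r=R.from_quat([w[1],w[2],w[3],w[0]])
    m=r.as_matrix(); cy=np.degrees(np.arctan2(m[1,0],m[0,0]))
    p=np.array(st["eef_pos"]); d=np.array([x,y,z])-p
    if yaw is None: yaw=cy
    dy=(yaw-cy+180)%360-180
    c,s=np.cos(np.radians(yaw)),np.sin(np.radians(yaw))
    T=np.array([[c,s,0],[s,-c,0],[0,0,-1]]).T
    print("t",round(st["clock"],2),"now",np.round(p,1),"yaw",round(cy,1),"tiltz",np.round(m[:,2],3),"open",round(st["opening"],1),"F",np.round(st["wrist_force"],1),"q",np.round(st["qpos"],2))
    print("turn z units",round(-dy/5,2),"| shift units (after turn)",np.round(T.T@d/60,2))
if __name__=="__main__": plan(*[float(a) for a in sys.argv[1:]])
E
python3 plan.py 470 155 150 94.3
python3 - <<'E'
from h import *
s=snapshot("top");t=snapshot("side")
for a in [(357.8,193.2),(378.5,195.5),(400,197)]: print(np.round(onz(s,*a,92),1))
for a in [(327.2,152.5),(336.5,137),(343.7,126)]: print(np.round(onz(t,*a,92),1))
print(proj(t,(615.2,-134,92)),proj(t,(610,-199,92)),proj(t,(605,-263.7,92)))
print(np.round(onz(s,251.1,199.4,67)),np.round(onz(t,292.5,264.,67)))
E
```

```text
t 0.3 now [220.4 448.6 231. ] yaw 63.8 tiltz [-0.    -0.001 -1.   ] open 85.0 F [ 0.2 -0.2 -0.3] q [1.11 0.24 0.   1.34 0.   1.57]
turn z units -6.09 | shift units (after turn) [-5.19  3.78  1.35]
[ 616.6 -135.9   92. ]
[ 610.3 -200.5   92. ]
[ 606.6 -267.6   92. ]
[ 619.2 -138.9   92. ]
[ 612.5 -208.8   92. ]
[ 605.7 -262.4   92. ]
[328.07098538 153.96697024] [336.39270137 139.34885248] [344.05876262 125.76944951]
[595. 200.  67.] [595. 208.  67.]
```

Both views agree on the spindles, near (616,-135.5) and (610.5,-200). First I turn the jaws, then go above spanner A.

```bash
python3 -m pendant '[[0,[0,0,0],[0,0,-1]],[0,[0,0,0],[0,0,-1]],[0,[0,0,0],[0,0,-1]],[0,[0,0,0],[0,0,-1]],[0,[0,0,0],[0,0,-1]],[0,[0,0,0],[0,0,-1]],[0,[0,0,0],[0,0,-0.1]]]' 60; python3 plan.py 470 155 100 94.3
```

```text
clock: 1.27
eef_pos: [220.5, 448.7, 231.3]
orientation: [0.0, 0.68, 0.733, 0.0]
wrist_force: [0.1, -0.2, 0.5]
opening: 42.7
t 1.27 now [220.5 448.7 231.3] yaw 94.3 tiltz [ 0. -0. -1.] open 42.7 F [ 0.1 -0.2  0.5] q [ 1.11  0.24  0.    1.34 -0.    1.04]
turn z units -0.0 | shift units (after turn) [-5.19  3.78  2.19]
```

```bash
python3 -m pendant '[[0,[-0.74,0.54,0.31],[0,0,0]],[0,[-0.74,0.54,0.31],[0,0,0]],[0,[-0.74,0.54,0.31],[0,0,0]],[0,[-0.74,0.54,0.31],[0,0,0]],[0,[-0.74,0.54,0.31],[0,0,0]],[0,[-0.74,0.54,0.31],[0,0,0]],[0,[-0.74,0.54,0.31],[0,0,0]],[0,[0,0,0],[0,0,0]]]'; python3 plan.py 470 155 3 94.3
python3 - <<'E'
from meas import *
s=snapshot("top");save(s,"top1.png",(150,135,490,300),2)
for o in loose(s): print(np.round(o["px"],1),o["area"],np.round(o["c"],1),"yaw",round(o["yaw"],1),"ext",np.round(o["ext"],1))
E
```

```text
clock: 2.28
eef_pos: [471.2, 152.8, 99.6]
orientation: [-0.0, 0.683, 0.731, -0.001]
wrist_force: [-0.7, -0.3, -0.9]
opening: 43.0
t 2.27 now [471.2 152.8  99.6] yaw 93.9 tiltz [-0.002 -0.001 -1.   ] open 43.0 F [-0.7 -0.3 -0.9] q [ 0.31  0.33 -0.23  1.01 -0.    0.25]
turn z units -0.08 | shift units (after turn) [ 0.04 -0.02  1.61]
[327.9 237.8] 302 [483.  -47.7] yaw -14.6 ext [-73.9  73.7]
[267.  222.8] 93 [524.  155.3] yaw -50.6 ext [-17.  23.]
[296.5 235.1] 146 [492.5  57.4] yaw 3.6 ext [-56.2  56.1]
[359.7 243.6] 300 [ 458.3 -151.4] yaw 2.1 ext [-73.6  73.7]
```

View pics/top1.png

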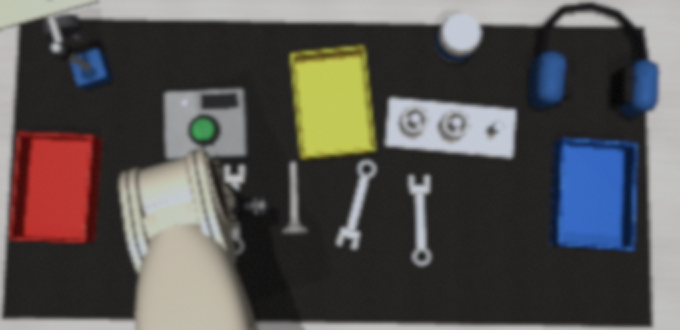

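The arm is over the spanner, whose jaw end still shows at (235,175) in the crop, and nothing else has moved. Going down to grip.

```bash
python3 -m pendant '[[0,[0.02,0,0.5],[0,0,0]],[0,[0,0,0.5],[0,0,0]],[0,[0,0,0.35],[0,0,0]],[0,[0,0,0.15],[0,0,0]],[0,[0,0,0.1],[0,0,0]],[0,[0,0,0],[0,0,0]]]' 60; python3 plan.py 470 155 3 94.3
python3 - <<'E'
from h import *
t=snapshot("side");save(t,"side1.png",(250,180,450,330),4)
E
```

```text
clock: 3.08
eef_pos: [470.2, 157.6, 5.5]
orientation: [0.0, 0.68, 0.733, 0.0]
wrist_force: [-0.4, 0.0, 0.0]
opening: 43.1
t 3.08 now [470.2 157.6   5.5] yaw 94.4 tiltz [ 0.001  0.    -1.   ] open 43.1 F [-0.4  0.   0. ] q [ 0.32  0.45 -0.34  0.78  0.    0.25]
turn z units 0.01 | shift units (after turn) [-0.04 -0.01  0.04]
```

View pics/side1.png

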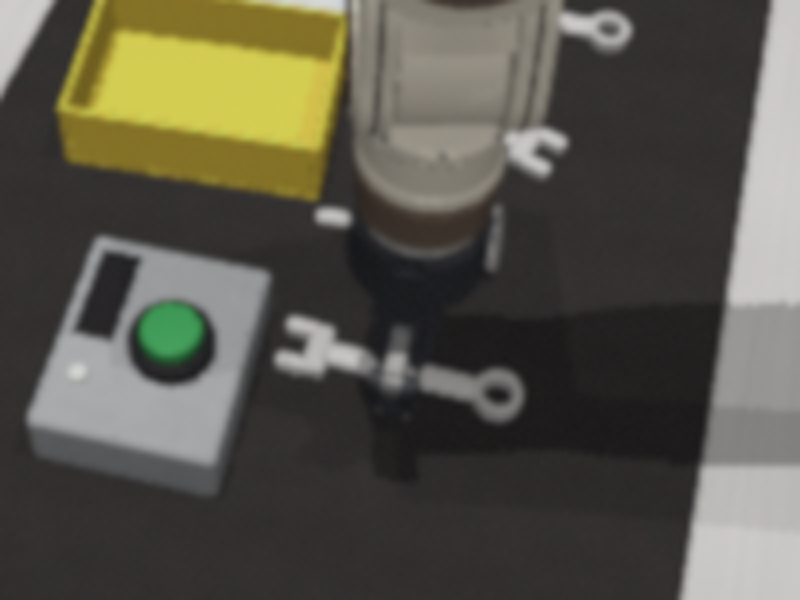

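The jaws straddle the middle of the shaft at about (395,370) in the crop. Closing, then lifting.

```bash
python3 -m pendant '[[-0.4,[0,0,0.04],[0,0,0]],[-1,[0,0,0],[0,0,0]],[-1,[0,0,0],[0,0,0]],[-1,[0,0,0],[0,0,0]],[-1,[0,0,0],[0,0,0]],[-1,[0,0,0],[0,0,0]],[-1,[0,0,-0.3],[0,0,0]],[-1,[0,0,-0.6],[0,0,0]],[-1,[0,0,-0.8],[0,0,0]],[-1,[0,0,-0.6],[0,0,0]],[-1,[0,0,0],[0,0,0]]]' 80; python3 plan.py 501 440 130 88.5
```

```text
clock: 4.5
eef_pos: [472.1, 157.9, 143.4]
orientation: [0.001, 0.68, 0.733, 0.003]
wrist_force: [-0.2, 0.4, -2.8]
opening: 11.0
t 4.5 now [472.1 157.9 143.4] yaw 94.3 tiltz [ 0.006  0.002 -1.   ] open 11.0 F [-0.2  0.4 -2.8] q [ 0.32  0.29 -0.17  1.11  0.    0.25]
turn z units 1.17 | shift units (after turn) [4.71 0.36 0.22]
```

```bash
python3 -m pendant '[[-1,[0,0,0],[0,0,1]],[-1,[0.4,0.03,0.02],[0,0,0.17]],[-1,[0.7,0.06,0.02],[0,0,0]],[-1,[0.7,0.06,0.02],[0,0,0]],[-1,[0.7,0.06,0.02],[0,0,0]],[-1,[0.7,0.06,0.02],[0,0,0]],[-1,[0.7,0.06,0.02],[0,0,0]],[-1,[0.5,0.04,0.0],[0,0,0]],[-1,[0,0,0],[0,0,0]]]'; python3 plan.py 501 424 25 88.5;python3 - <<'E'
from h import *
t=snapshot("top");save(t,"top2.png",(130,135,390,300),3)
E
```

```text
clock: 5.62
eef_pos: [497.6, 422.0, 130.1]
orientation: [-0.0, 0.715, 0.699, -0.002]
wrist_force: [-0.4, -0.1, -1.5]
opening: 11.0
t 5.62 now [497.6 422.  130.1] yaw 88.6 tiltz [-0.003 -0.002 -1.   ] open 11.0 F [-0.4 -0.1 -1.5] q [0.7  0.6  0.29 1.26 0.   0.73]
turn z units 0.03 | shift units (after turn) [0.04 0.06 1.75]
```

View pics/top2.png

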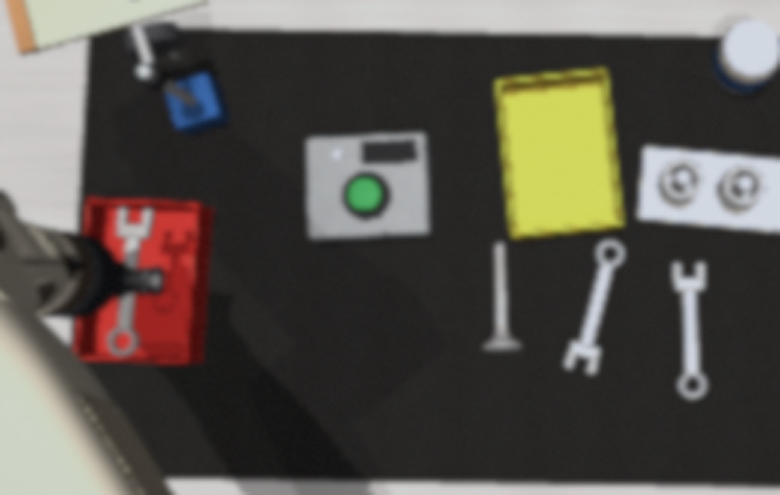

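The spanner is held, lined up with the red bin, with ends at (135,220) and (120,343) in the crop, inside the rim. Lower and release.

```bash
python3 -m pendant '[[-1,[0.02,0.04,0.5],[0,0,0]],[-1,[0,0,0.6],[0,0,0]],[-1,[0,0,0.45],[0,0,0]],[-1,[0,0,0.2],[0,0,0]],[-1,[0,0,0],[0,0,0]],[-0.4,[0,0,0],[0,0,0]],[-0.4,[0,0,0],[0,0,0]],[-0.4,[0,0,0],[0,0,0]],[-0.4,[0,0,-0.4],[0,0,0]],[-0.2,[0,0,-0.8],[0,0,0]],[0,[0,0,-0.8],[0,0,0]]]'; python3 plan.py 483 -48 120 75.4;python3 - <<'E'
from meas import *
s=snapshot("top");save(s,"top3.png",(130,135,390,300),3)
for o in loose(s): print(np.round(o["px"],1),o["area"],np.round(o["c"],1),"yaw",round(o["yaw"],1),"ext",np.round(o["ext"],1))
E
```

```text
clock: 7.05
eef_pos: [501.1, 421.6, 150.0]
orientation: [-0.0, 0.716, 0.698, -0.0]
wrist_force: [0.3, 0.7, 0.5]
opening: 42.6
t 7.05 now [501.1 421.6 150. ] yaw 88.5 tiltz [-0. -0. -1.] open 42.6 F [0.3 0.7 0.5] q [0.7  0.59 0.33 1.3  0.   0.73]
turn z units 2.62 | shift units (after turn) [-7.65  1.68  0.5 ]
[185.7 223.8] 179 [504.3 421.5] yaw 3.7 ext [-69.   69.3]
[328.  237.7] 326 [482.9 -47.8] yaw -13.8 ext [-73.7  73.7]
[296.6 235.6] 162 [490.6  57.4] yaw 3.6 ext [-57.2  58. ]
[359.8 243.4] 329 [ 458.3 -150.7] yaw 3.2 ext [-73.8  73.9]
```

View pics/top3.png

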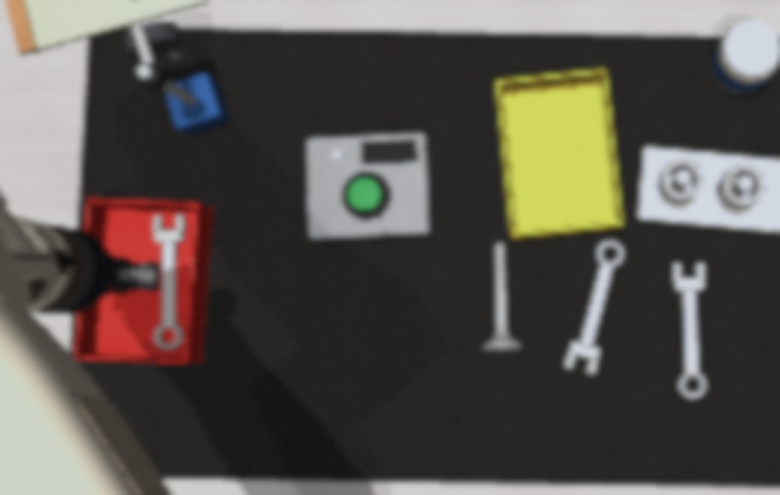

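Spanner A is in the red bin, at (168,280) in the crop. Going to spanner B.

```bash
python3 -m pendant '[[0,[0,0,0],[0,0,1]],[0,[0,0,0],[0,0,1]],[0,[0,0,0],[0,0,0.55]],[0,[-0.85,0.18,0.05],[0,0,0]],[0,[-0.85,0.18,0.05],[0,0,0]],[0,[-0.85,0.18,0.05],[0,0,0]],[0,[-0.85,0.18,0.05],[0,0,0]],[0,[-0.85,0.18,0.05],[0,0,0]],[0,[-0.85,0.18,0.05],[0,0,0]],[0,[-0.85,0.18,0.05],[0,0,0]],[0,[-0.85,0.18,0.05],[0,0,0]],[0,[-0.86,0.18,0.1],[0,0,0]]]'; python3 -m pendant '[[0,[0,0,0],[0,0,0]]]'; python3 plan.py 483 -48 3 75.8
```

```text
clock: 8.6
eef_pos: [482.7, -49.4, 119.3]
orientation: [0.001, 0.789, 0.614, 0.001]
wrist_force: [0.8, -0.1, 1.5]
opening: 42.8
clock: 8.72
eef_pos: [481.9, -50.9, 118.6]
orientation: [0.0, 0.791, 0.611, -0.0]
wrist_force: [0.2, 0.4, -0.2]
opening: 43.0
t 8.72 now [481.9 -50.9 118.6] yaw 75.4 tiltz [ 0.    -0.001 -1.   ] open 43.0 F [ 0.2  0.4 -0.2] q [-0.1   0.29 -0.23  1.04 -0.    0.15]
turn z units -0.08 | shift units (after turn) [0.05 0.01 1.93]
```

```bash
python3 -m pendant '[[0,[0.04,0.01,0.6],[0,0,-0.08]],[0,[0,0,0.6],[0,0,0]],[0,[0,0,0.45],[0,0,0]],[0,[0,0,0.2],[0,0,0]],[0,[0,0,0.06],[0,0,0]],[0,[0,0,0],[0,0,0]]]' 80; python3 plan.py 483 -48 3 75.8
python3 - <<'E'
from h import *
t=snapshot("side");save(t,"side2.png",(250,150,450,300),4)
E
```

```text
clock: 9.48
eef_pos: [484.2, -45.4, 4.7]
orientation: [0.001, 0.787, 0.617, 0.001]
wrist_force: [-0.1, -0.8, -0.3]
opening: 42.8
t 9.47 now [484.2 -45.4   4.7] yaw 76.2 tiltz [ 0.002 -0.    -1.   ] open 42.8 F [-0.1 -0.8 -0.3] q [-0.09  0.44 -0.37  0.76  0.    0.15]
turn z units 0.07 | shift units (after turn) [-0.05 -0.01  0.03]
```

View pics/side2.png

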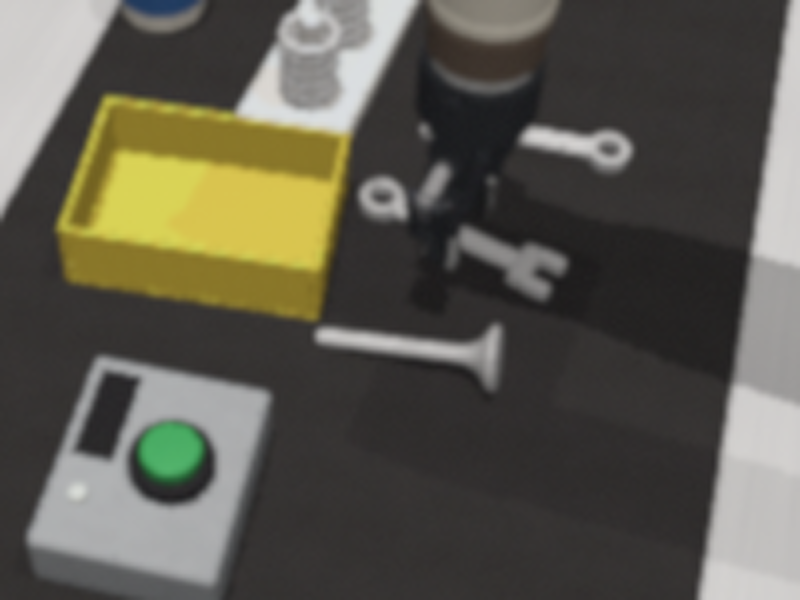

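The fingers straddle spanner B's shaft at about (435,225). Grip and lift.

```bash
python3 -m pendant '[[-0.4,[0,0,0.03],[0,0,0]],[-1,[0,0,0],[0,0,0]],[-1,[0,0,0],[0,0,0]],[-1,[0,0,0],[0,0,0]],[-1,[0,0,0],[0,0,0]],[-1,[0,0,-0.3],[0,0,0]],[-1,[0,0,-0.7],[0,0,0]],[-1,[0,0,-0.8],[0,0,0]],[-1,[0,0,-0.6],[0,0,0]],[-1,[0,0,0],[0,0,-0.9]],[-1,[0,0,0],[0,0,-0.9]],[-1,[0,0,0],[0,0,-0.9]]]' 90; python3 plan.py 501 458 135 89.7
```

```text
clock: 11.02
eef_pos: [483.1, -45.6, 146.0]
orientation: [-0.0, 0.709, 0.706, -0.0]
wrist_force: [-0.8, -0.7, -0.4]
opening: 10.9
t 11.03 now [483.1 -45.6 146. ] yaw 89.8 tiltz [-0.  0. -1.] open 10.9 F [-0.8 -0.7 -0.4] q [-0.09  0.27 -0.19  1.11  0.   -0.09]
turn z units 0.01 | shift units (after turn) [8.39 0.25 0.18]
```

```bash
python3 -m pendant '[[-1,[0.4,0.01,0.02],[0,0,0]],[-1,[0.85,0.03,0.02],[0,0,0]],[-1,[0.85,0.03,0.02],[0,0,0]],[-1,[0.85,0.03,0.02],[0,0,0]],[-1,[0.85,0.03,0.02],[0,0,0]],[-1,[0.85,0.03,0.02],[0,0,0]],[-1,[0.85,0.03,0.02],[0,0,0]],[-1,[0.85,0.03,0.02],[0,0,0]],[-1,[0.85,0.03,0.02],[0,0,0]],[-1,[0.8,0.03,0.0],[0,0,0.1]],[-1,[0.4,0,0],[0,0,0.1]],[-1,[0,0,0],[0,0,0]]]'; python3 plan.py 501 458 35 88.8;python3 - <<'E'
from h import *
t=snapshot("top");save(t,"top4.png",(130,135,390,300),3)
E
```

```text
clock: 12.52
eef_pos: [502.8, 459.9, 134.0]
orientation: [-0.0, 0.715, 0.7, -0.001]
wrist_force: [-0.0, -0.0, -2.0]
opening: 10.9
t 12.53 now [502.8 459.9 134. ] yaw 88.8 tiltz [-0.001 -0.001 -1.   ] open 10.9 F [-0. -0. -2.] q [0.74 0.66 0.4  1.31 0.   0.76]
turn z units -0.0 | shift units (after turn) [-0.03 -0.03  1.65]
```

View pics/top4.png

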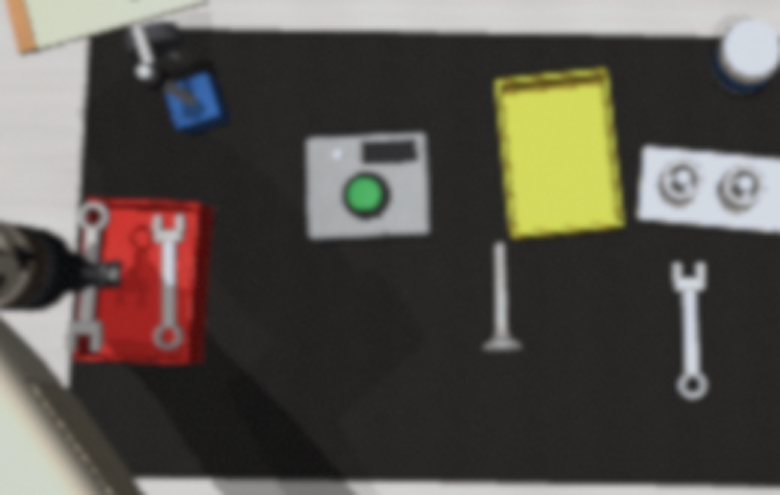

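Spanner B is held, but perspective makes it look close to the bin's far edge. By the numbers it spans y 441..475 and x 429..575, inside the bin. Lower and release.

```bash
python3 -m pendant '[[-1,[-0.04,-0.03,0.5],[0,0,0]],[-1,[0,0,0.6],[0,0,0]],[-1,[0,0,0.45],[0,0,0]],[-1,[0,0,0.25],[0,0,0]],[-1,[0,0,0],[0,0,0]],[-0.4,[0,0,0],[0,0,0]],[-0.4,[0,0,0],[0,0,0]],[-0.4,[0,0,0],[0,0,0]],[-0.4,[0,0,-0.4],[0,0,0]],[-0.2,[0,0,-0.8],[0,0,0]],[0,[0,0,-0.8],[0,0,0]]]'; python3 plan.py 458 -151 120 93.5;python3 - <<'E'
from meas import *
s=snapshot("top");save(s,"top5.png",(130,135,390,300),3)
for o in loose(s): print(np.round(o["px"],1),o["area"],np.round(o["c"],1),"yaw",round(o["yaw"],1),"ext",np.round(o["ext"],1))
E
```

```text
clock: 13.95
eef_pos: [501.6, 455.9, 148.7]
orientation: [0.0, 0.715, 0.699, -0.0]
wrist_force: [0.9, 0.8, 1.0]
opening: 42.4
t 13.95 now [501.6 455.9 148.7] yaw 88.6 tiltz [-0. -0. -1.] open 42.4 F [0.9 0.8 1. ] q [ 0.74  0.64  0.41  1.34 -0.    0.76]
turn z units -0.97 | shift units (after turn) [-10.05  -1.34   0.48]
[180.2 226.7] 378 [503.5 439.5] yaw -28.0 ext [-76.8  74.6]
[296.6 235.8] 164 [490.9  57.4] yaw 3.6 ext [-57.5  57.7]
[359.8 243.5] 332 [ 458.3 -151. ] yaw 2.2 ext [-73.7  73.7]
```

View pics/top5.png

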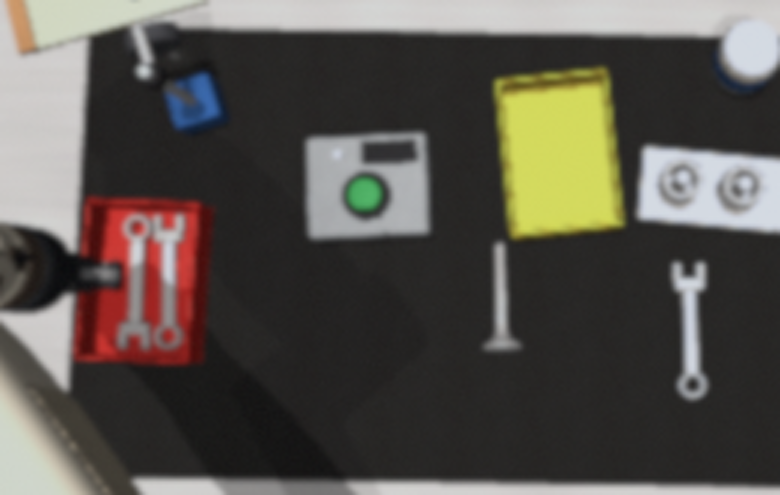

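Both spanners lie side by side in the red bin. Next, spanner C.

```bash
python3 -m pendant '[[0,[0,0,0],[0,0,-0.88]],[0,[-0.91,-0.11,0.04],[0,0,0]],[0,[-0.91,-0.11,0.04],[0,0,0]],[0,[-0.91,-0.11,0.04],[0,0,0]],[0,[-0.91,-0.11,0.04],[0,0,0]],[0,[-0.91,-0.11,0.04],[0,0,0]],[0,[-0.91,-0.11,0.04],[0,0,0]],[0,[-0.91,-0.11,0.04],[0,0,0]],[0,[-0.91,-0.11,0.04],[0,0,0]],[0,[-0.91,-0.11,0.04],[0,0,0]],[0,[-0.91,-0.11,0.04],[0,0,0]],[0,[-0.91,-0.11,0.04],[0,0,0]]]'; python3 -m pendant '[[0,[0,0,0],[0,0,0]],[0,[0,0,0],[0,0,0]]]'; python3 plan.py 458 -151 3 93
```

```text
clock: 15.5
eef_pos: [461.2, -149.5, 121.6]
orientation: [0.001, 0.688, 0.726, 0.001]
wrist_force: [0.1, -0.5, -0.2]
opening: 42.4
clock: 15.75
eef_pos: [461.1, -147.6, 121.2]
orientation: [0.0, 0.688, 0.725, 0.0]
wrist_force: [-0.1, -0.8, -0.1]
opening: 42.4
t 15.75 now [ 461.1 -147.6  121.2] yaw 93.0 tiltz [ 0.001  0.    -1.   ] open 42.4 F [-0.1 -0.8 -0.1] q [-0.31  0.29 -0.23  1.05  0.   -0.36]
turn z units -0.0 | shift units (after turn) [-0.05 -0.05  1.97]
```

```bash
python3 -m pendant '[[0,[-0.05,-0.05,0.6],[0,0,0]],[0,[0,0,0.6],[0,0,0]],[0,[0,0,0.45],[0,0,0]],[0,[0,0,0.2],[0,0,0]],[0,[0,0,0.08],[0,0,0]],[0,[0,0,0],[0,0,0]]]' 90; python3 plan.py 458 -151 3 93
python3 - <<'E'
from h import *
t=snapshot("side");save(t,"side3.png",(280,120,480,270),4)
E
```

```text
clock: 16.5
eef_pos: [458.9, -150.5, 5.7]
orientation: [0.001, 0.688, 0.726, 0.0]
wrist_force: [-0.1, -0.9, 0.4]
opening: 42.5
t 16.5 now [ 458.9 -150.5    5.7] yaw 93.1 tiltz [ 0.001 -0.    -1.   ] open 42.5 F [-0.1 -0.9  0.4] q [-0.32  0.43 -0.38  0.76  0.   -0.37]
turn z units 0.02 | shift units (after turn) [-0.01 -0.02  0.05]
```

View pics/side3.png

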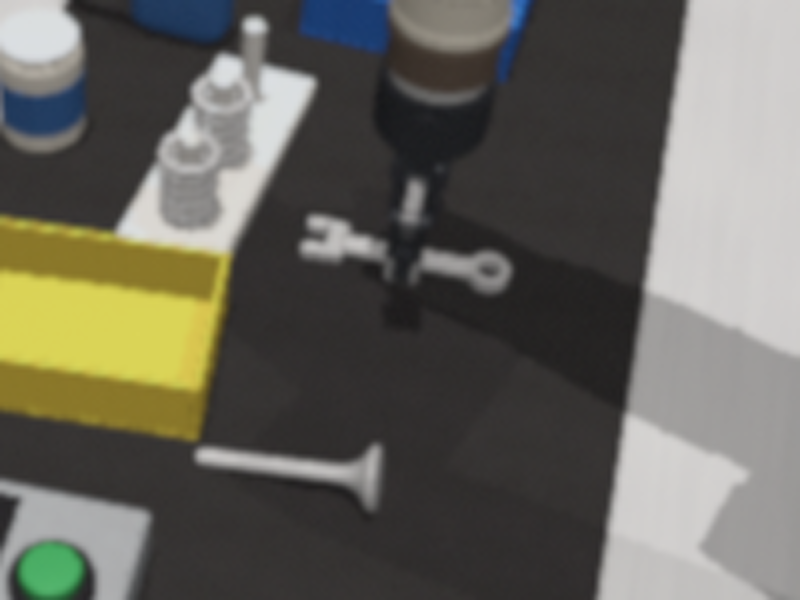

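The fingers straddle spanner C at (402,255). Grip and lift.

```bash
python3 -m pendant '[[-0.4,[0,0,0.05],[0,0,0]],[-1,[0,0,0],[0,0,0]],[-1,[0,0,0],[0,0,0]],[-1,[0,0,0],[0,0,0]],[-1,[0,0,0],[0,0,0]],[-1,[0,0,-0.3],[0,0,0]],[-1,[0,0,-0.7],[0,0,0]],[-1,[0,0,-0.8],[0,0,0]],[-1,[0,0,-0.6],[0,0,0]],[-1,[0,0,0],[0,0,0.8]],[-1,[0,0,0],[0,0,0]]]' 90; python3 plan.py 501 439 145 89
```

```text
clock: 17.92
eef_pos: [458.0, -150.8, 146.2]
orientation: [0.0, 0.713, 0.701, 0.0]
wrist_force: [-0.9, -1.2, -1.1]
opening: 10.6
t 17.93 now [ 458.  -150.8  146.2] yaw 89.1 tiltz [ 0. -0. -1.] open 10.6 F [-0.9 -1.2 -1.1] q [-0.32  0.26 -0.2   1.11 -0.   -0.3 ]
turn z units 0.01 | shift units (after turn) [9.84 0.54 0.02]
```

```bash
python3 -m pendant '[[-1,[0.4,0.04,0],[0,0,0]],[-1,[0.9,0.05,0],[0,0,0]],[-1,[0.9,0.05,0],[0,0,0]],[-1,[0.9,0.05,0],[0,0,0]],[-1,[0.9,0.05,0],[0,0,0]],[-1,[0.9,0.05,0],[0,0,0]],[-1,[0.9,0.05,0],[0,0,0]],[-1,[0.9,0.05,0],[0,0,0]],[-1,[0.9,0.05,0],[0,0,0]],[-1,[0.9,0.05,0],[0,0,0]],[-1,[0.9,0.05,0],[0,0,0]],[-1,[0.44,0,0],[0,0,0]]]'; python3 -m pendant '[[-1,[0,0,0],[0,0,0]]]'; python3 plan.py 501 439 40 89;python3 - <<'E'
from h import *
t=snapshot("top");save(t,"top6.png",(130,135,390,300),3)
E
```

```text
clock: 19.42
eef_pos: [499.6, 441.4, 143.8]
orientation: [-0.0, 0.712, 0.702, -0.001]
wrist_force: [0.3, -0.5, -1.2]
opening: 10.9
clock: 19.55
eef_pos: [499.4, 440.6, 143.6]
orientation: [-0.0, 0.712, 0.703, -0.001]
wrist_force: [-0.6, -0.2, -1.4]
opening: 10.6
t 19.55 now [499.4 440.6 143.6] yaw 89.3 tiltz [-0.002 -0.002 -1.   ] open 10.6 F [-0.6 -0.2 -1.4] q [0.72 0.62 0.36 1.31 0.   0.74]
turn z units 0.05 | shift units (after turn) [-0.03  0.03  1.73]
```

View pics/top6.png

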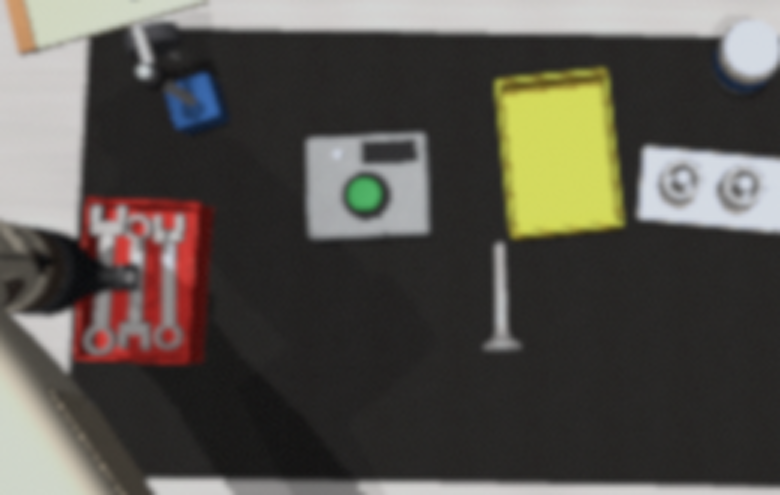

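```bash
python3 -m pendant '[[-1,[-0.02,0.02,0.5],[0,0,0]],[-1,[0,0,0.6],[0,0,0]],[-1,[0,0,0.5],[0,0,0]],[-1,[0,0,0.28],[0,0,0]],[-1,[0,0,0],[0,0,0]],[-0.4,[0,0,0],[0,0,0]],[-0.4,[0,0,0],[0,0,0]],[-0.4,[0,0,0],[0,0,0]],[-0.4,[0,0,-0.4],[0,0,0]],[-0.2,[0,0,-0.8],[0,0,0]],[0,[0,0,-0.8],[0,0,0]]]'; python3 plan.py 474 56.5 120 93.5;python3 - <<'E'
from meas import *
s=snapshot("top");save(s,"top7.png",(130,135,390,300),3)
for o in loose(s): print(np.round(o["px"],1),o["area"],np.round(o["c"],1),"yaw",round(o["yaw"],1),"ext",np.round(o["ext"],1))
E
```

```text
clock: 20.98
eef_pos: [501.6, 437.6, 154.6]
orientation: [0.0, 0.713, 0.701, -0.0]
wrist_force: [0.9, 0.5, 0.2]
opening: 42.9
t 20.98 now [501.6 437.6 154.6] yaw 89.0 tiltz [-0. -0. -1.] open 42.9 F [0.9 0.5 0.2] q [ 0.72  0.61  0.37  1.33 -0.    0.73]
turn z units -0.89 | shift units (after turn) [-6.31 -0.85  0.58]
[296.6 235.8] 164 [490.9  57.4] yaw 3.6 ext [-57.5  57.7]
```

View pics/top7.png

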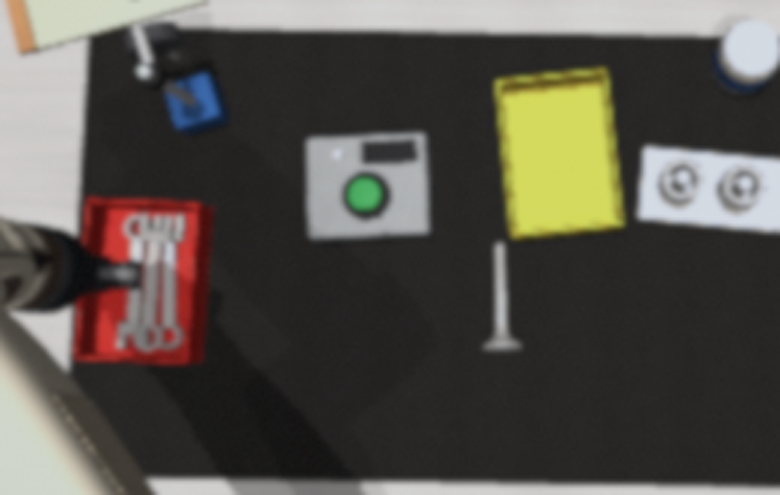

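All three spanners are in the red bin. Next, the valve: grip 42 mm from its head face, at about (475,56).

```bash
python3 -m pendant '[[0,[0,0,0],[0,0,-0.92]],[0,[-0.9,-0.12,0.08],[0,0,0]],[0,[-0.9,-0.12,0.08],[0,0,0]],[0,[-0.9,-0.12,0.08],[0,0,0]],[0,[-0.9,-0.12,0.08],[0,0,0]],[0,[-0.9,-0.12,0.08],[0,0,0]],[0,[-0.9,-0.12,0.08],[0,0,0]],[0,[-0.9,-0.12,0.08],[0,0,0]],[0,[0,0,0],[0,0,0]],[0,[0,0,0],[0,0,0]]]'; python3 plan.py 475 56.4 4 93.6
```

```text
clock: 22.28
eef_pos: [475.9, 57.4, 120.2]
orientation: [0.0, 0.685, 0.729, 0.001]
wrist_force: [0.4, 0.4, 0.2]
opening: 42.7
t 22.27 now [475.9  57.4 120.2] yaw 93.6 tiltz [ 0.001  0.001 -1.   ] open 42.7 F [0.4 0.4 0.2] q [ 0.12  0.28 -0.25  1.04  0.    0.06]
turn z units -0.0 | shift units (after turn) [-0.02 -0.02  1.94]
```

```bash
python3 -m pendant '[[0,[-0.02,-0.02,0.6],[0,0,0]],[0,[0,0,0.6],[0,0,0]],[0,[0,0,0.45],[0,0,0]],[0,[0,0,0.2],[0,0,0]],[0,[0,0,0.06],[0,0,0]],[0,[0,0,0],[0,0,0]]]' 80; python3 plan.py 475 56.4 4 93.6
python3 - <<'E'
from h import *
t=snapshot("side");save(t,"side4.png",(250,150,450,300),4)
E
```

```text
clock: 23.02
eef_pos: [475.1, 56.6, 5.8]
orientation: [0.0, 0.684, 0.729, 0.001]
wrist_force: [-0.9, -0.4, 0.4]
opening: 42.9
t 23.02 now [475.1  56.6   5.8] yaw 93.7 tiltz [ 0.001  0.    -1.   ] open 42.9 F [-0.9 -0.4  0.4] q [ 0.12  0.43 -0.39  0.75  0.    0.05]
turn z units 0.01 | shift units (after turn) [-0.   -0.    0.03]
```

View pics/side4.png

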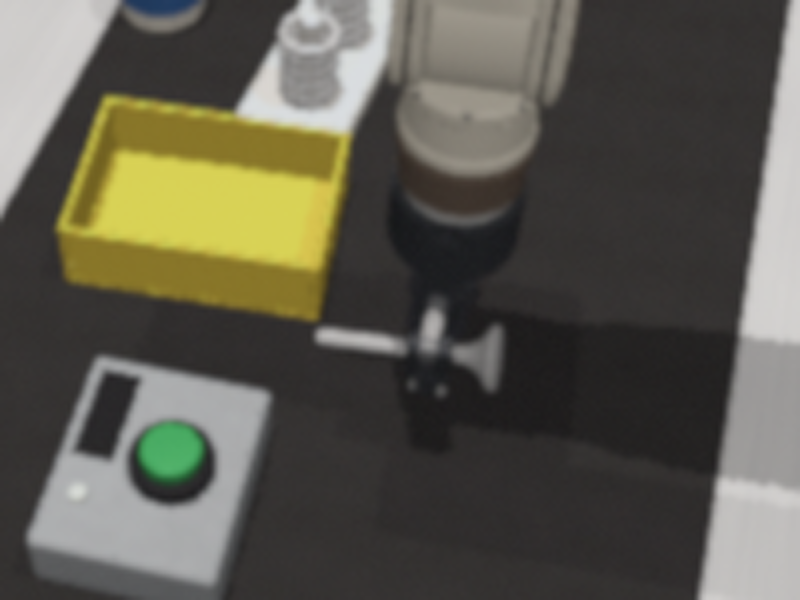

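The fingers straddle the stem at (430,345). Grip, lift and turn.

```bash
python3 -m pendant '[[-0.4,[0,0,0],[0,0,0]],[-1,[0,0,0],[0,0,0]],[-1,[0,0,0],[0,0,0]],[-1,[0,0,0],[0,0,0]],[-1,[0,0,0],[0,0,0]],[-1,[0,0,-0.3],[0,0,0]],[-1,[0,0,-0.7],[0,0,0]],[-1,[0,0,-0.8],[0,0,0]],[-1,[0,0,-0.6],[0,0,0]],[-1,[0,0,0],[0,0,0.7]],[-1,[0,0,0],[0,0,0.65]],[-1,[0,0,0],[0,0,0]]]' 90; python3 plan.py 487 -431 145 87
python3 - <<'E'
from h import *
t=snapshot("side");save(t,"side5.png",(250,130,450,280),4)
E
```

```text
clock: 24.58
eef_pos: [473.9, 55.8, 148.8]
orientation: [-0.0, 0.726, 0.688, -0.0]
wrist_force: [-0.4, -0.2, -1.6]
opening: 6.6
t 24.57 now [473.9  55.8 148.8] yaw 86.9 tiltz [-0.001 -0.    -1.   ] open 6.6 F [-0.4 -0.2 -1.6] q [ 0.12  0.25 -0.2   1.12 -0.    0.17]
turn z units -0.02 | shift units (after turn) [-8.09  0.64  0.06]
```

View pics/side5.png

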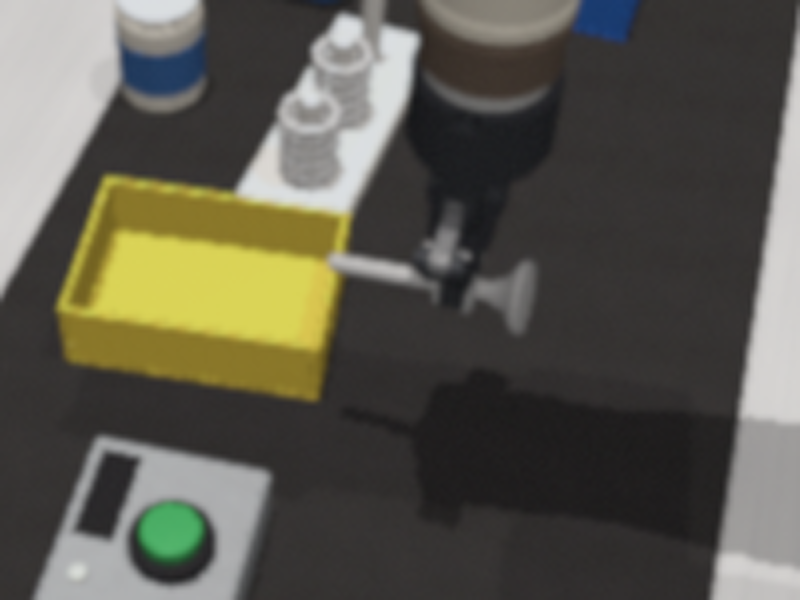

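The valve is held by its stem. Carry it to the blue bin.

```bash
python3 -m pendant '[[-1,[-0.4,0.06,0],[0,0,0]],[-1,[-0.9,0.07,0],[0,0,0]],[-1,[-0.9,0.07,0],[0,0,0]],[-1,[-0.9,0.07,0],[0,0,0]],[-1,[-0.9,0.07,0],[0,0,0]],[-1,[-0.9,0.07,0],[0,0,0]],[-1,[-0.9,0.07,0],[0,0,0]],[-1,[-0.9,0.07,0],[0,0,0]],[-1,[-0.9,0.07,0],[0,0,0]],[-1,[-0.5,0.02,0],[0,0,0]],[-1,[0,0,0],[0,0,0]],[-1,[0,0,0],[0,0,0]]]'; python3 plan.py 487 -431 30 87
python3 - <<'E'
from h import *
t=snapshot("top");save(t,"top8.png",(290,135,550,300),3)
E
```

```text
clock: 26.12
eef_pos: [485.8, -430.6, 148.2]
orientation: [-0.001, 0.726, 0.688, 0.0]
wrist_force: [0.6, 1.1, -1.3]
opening: 6.4
t 26.12 now [ 485.8 -430.6  148.2] yaw 86.9 tiltz [-0.001  0.002 -1.   ] open 6.4 F [ 0.6  1.1 -1.3] q [-0.73  0.58  0.3   1.3   0.   -0.67]
turn z units -0.02 | shift units (after turn) [-0.    0.02  1.97]
```

View pics/top8.png

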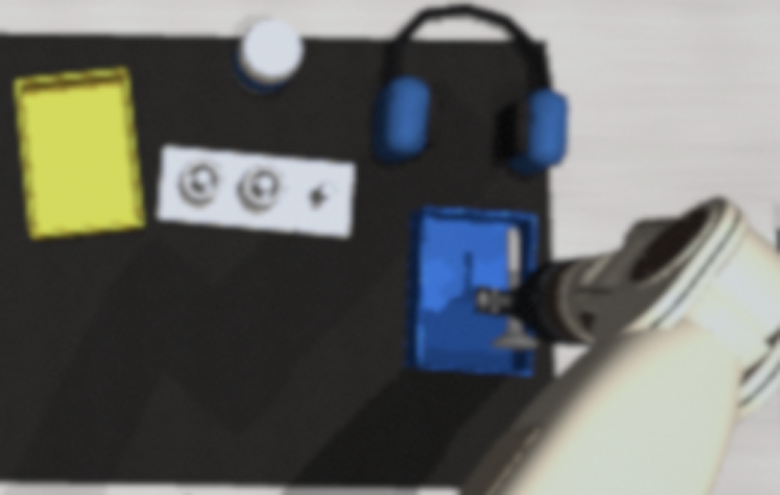

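The valve hangs over the blue bin, with its tip at (515,235) and head at (513,340) in the crop. Lower and release.

```bash
python3 -m pendant '[[-1,[0,0.02,0.5],[0,0,0]],[-1,[0,0,0.6],[0,0,0]],[-1,[0,0,0.5],[0,0,0]],[-1,[0,0,0.3],[0,0,0]],[-1,[0,0,0.1],[0,0,0]],[-1,[0,0,0],[0,0,0]],[-0.4,[0,0,0],[0,0,0]],[-0.4,[0,0,0],[0,0,0]],[-0.4,[0,0,0],[0,0,0]],[-0.4,[0,0,-0.4],[0,0,0]],[-0.2,[0,0,-0.8],[0,0,0]],[0,[0,0,-0.8],[0,0,0]]]'; python3 -m pendant '[[0.5,[0,0,-0.8],[0,0,0]]]'; python3 plan.py 610.5 -200 160 -4.6;python3 - <<'E'
from meas import *
s=snapshot("top");save(s,"top9.png",(290,135,550,300),3)
for o in loose(s): print(np.round(o["px"],1),o["area"],np.round(o["c"],1),"yaw",round(o["yaw"],1),"ext",np.round(o["ext"],1))
E
```

```text
clock: 27.68
eef_pos: [487.1, -431.2, 150.2]
orientation: [-0.0, 0.726, 0.688, -0.0]
wrist_force: [0.6, -0.9, -0.3]
opening: 42.6
clock: 27.8
eef_pos: [487.3, -431.4, 199.0]
orientation: [0.0, 0.726, 0.688, 0.0]
wrist_force: [1.0, 0.1, -0.0]
opening: 59.4
t 27.8 now [ 487.3 -431.4  199. ] yaw 86.9 tiltz [ 0. -0. -1.] open 59.4 F [ 1.   0.1 -0. ] q [-0.72  0.56  0.4   1.41 -0.   -0.67]
turn z units 18.29 | shift units (after turn) [ 1.74 -4.01  0.65]
[446.4 234.2] 111 [ 504.8 -435.3] yaw -1.1 ext [-54.7  54.4]
```

View pics/top9.png

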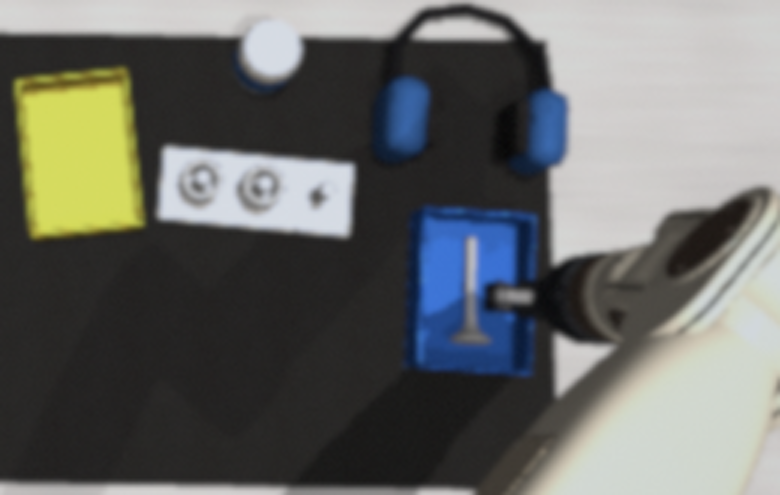

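The valve is in the blue bin, at (470,290) in the crop. Next come the springs, with the jaws turned across the stand row.

```bash
python3 -m pendant '[[0.6,[0,0,0],[0,0,1]],[0.6,[0,0,0],[0,0,1]],[0.6,[0,0,0],[0,0,1]],[0.6,[0,0,0],[0,0,1]],[0.6,[0,0,0],[0,0,1]],[0.6,[0,0,0],[0,0,1]],[0.6,[0,0,0],[0,0,1]],[0.6,[0,0,0],[0,0,1]],[0.6,[0,0,0],[0,0,1]],[0.6,[0,0,0],[0,0,1]],[0.6,[0,0,0],[0,0,1]],[0.6,[0,0,0],[0,0,1]]]' >/dev/null; python3 -m pendant '[[0.6,[0,0,0],[0,0,1]],[0.6,[0,0,0],[0,0,1]],[0.6,[0,0,0],[0,0,1]],[0.6,[0,0,0],[0,0,1]],[0.6,[0,0,0],[0,0,1]],[0.6,[0,0,0],[0,0,1]],[0.6,[0,0,0],[0,0,0.28]],[0.6,[0,0,0],[0,0,0]]]'; python3 plan.py 610.5 -200 160 -4.6
python3 - <<'E'
from h import *
s=snapshot("top")
for p in [(616,-135.5),(610.5,-200),(605.5,-265)]: print(np.round(proj(s,(*p,92)),1),np.round(proj(s,(*p,80)),1))
E
```

```text
clock: 30.35
eef_pos: [487.3, -431.4, 197.2]
orientation: [0.0, 0.999, -0.039, 0.0]
wrist_force: [-0.4, -0.5, 0.1]
opening: 68.3
t 30.35 now [ 487.3 -431.4  197.2] yaw -4.5 tiltz [ 0. -0. -1.] open 68.3 F [-0.4 -0.5  0.1] q [-0.72  0.56  0.4   1.41 -0.    0.92]
turn z units 0.03 | shift units (after turn) [ 1.74 -4.01  0.62]
[357.7 193.4] [357.3 193.9]
[378.3 195.4] [377.8 195.9]
[399.2 197.3] [398.4 197.8]
```

```bash
python3 -m pendant '[[0.6,[0.35,-0.8,0.12],[0,0,0]],[0.6,[0.35,-0.8,0.12],[0,0,0]],[0.6,[0.35,-0.8,0.12],[0,0,0]],[0.6,[0.35,-0.8,0.12],[0,0,0]],[0.6,[0.35,-0.8,0.12],[0,0,0]],[0.6,[0,0,0],[0,0,0]],[0.6,[0,0,0],[0,0,0]]]'; python3 plan.py 610.5 -200 45 -4.6
python3 - <<'E'
from h import *
t=snapshot("side");save(t,"side6.png",(230,50,430,200),4)
t=snapshot("top");save(t,"top10.png",(290,135,490,285),4)
E
```

```text
clock: 31.28
eef_pos: [610.9, -200.5, 161.1]
orientation: [0.0, 0.999, -0.039, -0.0]
wrist_force: [0.7, -0.1, 0.6]
opening: 68.4
t 31.27 now [ 610.9 -200.5  161.1] yaw -4.5 tiltz [-0. -0. -1.] open 68.4 F [ 0.7 -0.1  0.6] q [-0.32  0.56  0.3   1.31 -0.    1.33]
turn z units 0.03 | shift units (after turn) [-0.01 -0.01  1.94]
```

View pics/side6.png

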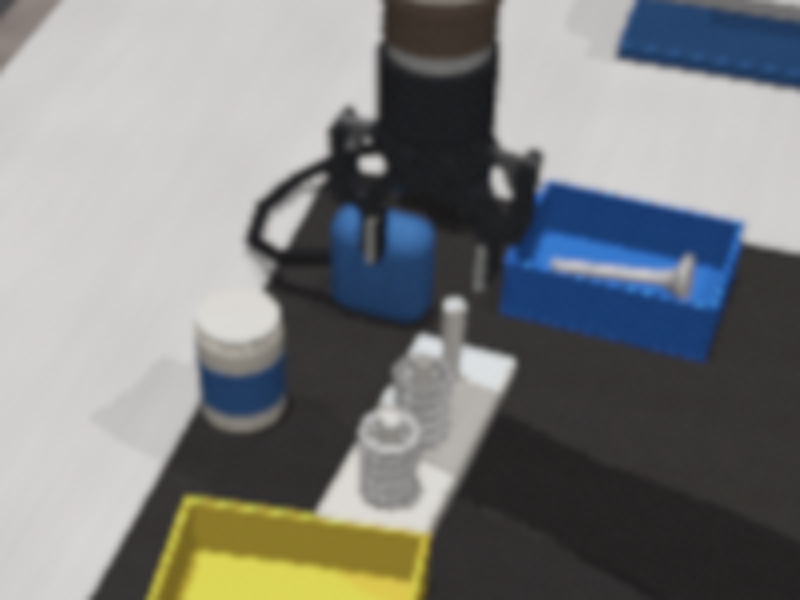

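View pics/top10.png

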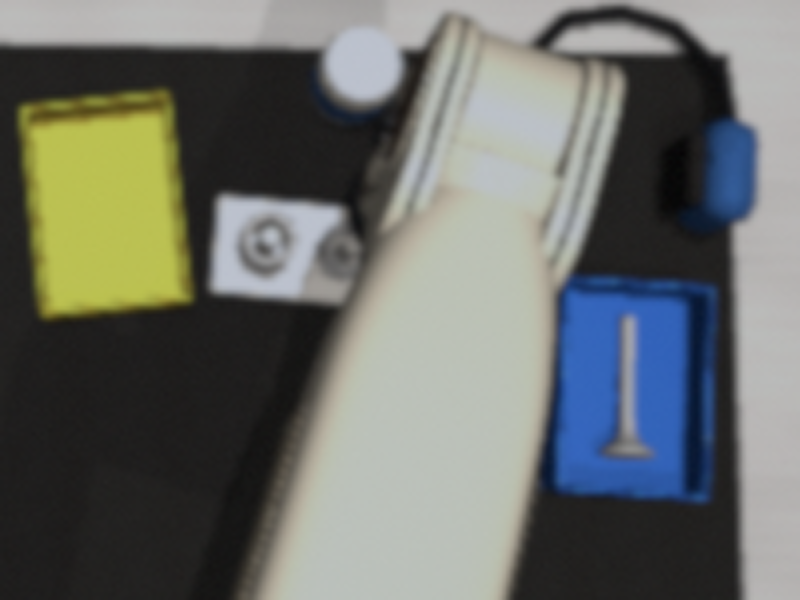

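The jaws sit either side of spring 2's axis, with pads at (372,240) and (480,270) and the spring at (422,380). Descending.

```bash
python3 -m pendant '[[0.6,[-0.01,-0.01,0.5],[0,0,0]],[0.6,[0,0,0.5],[0,0,0]],[0.6,[0,0,0.4],[0,0,0]],[0.6,[0,0,0.3],[0,0,0]],[0.6,[0,0,0.2],[0,0,0]],[0.6,[0,0,0],[0,0,0]]]' 80; python3 plan.py 610.5 -200 45 -4.6
python3 - <<'E'
from h import *
t=snapshot("side");save(t,"side7.png",(230,50,430,200),4)
E
```

```text
clock: 32.12
eef_pos: [609.4, -200.6, 46.4]
orientation: [-0.0, 0.999, -0.04, -0.001]
wrist_force: [-0.1, -0.1, -0.2]
opening: 68.3
t 32.12 now [ 609.4 -200.6   46.4] yaw -4.6 tiltz [-0.002  0.    -1.   ] open 68.3 F [-0.1 -0.1 -0.2] q [-0.32  0.64  0.14  1.06 -0.    1.33]
turn z units -0.0 | shift units (after turn) [ 0.02 -0.01  0.02]
```

View pics/side7.png

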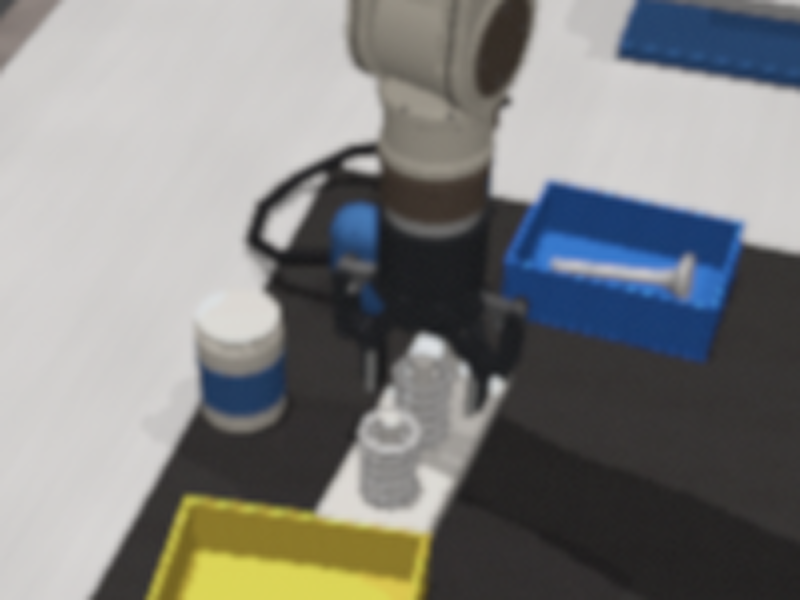

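The spring is centred between the pads. Close, check, then lift straight up.

```bash
python3 -m pendant '[[-0.2,[0,0,0],[0,0,0]],[-0.2,[0,0,0],[0,0,0]],[-0.2,[0,0,0],[0,0,0]],[-0.2,[0,0,0],[0,0,0]],[-0.2,[0,0,0],[0,0,0]]]' 80;  python3 -m pendant '[[-0.2,[0,0,-0.15],[0,0,0]],[-0.2,[0,0,-0.3],[0,0,0]],[-0.2,[0,0,-0.4],[0,0,0]],[-0.2,[0,0,-0.4],[0,0,0]],[-0.2,[0,0,-0.4],[0,0,0]],[-0.2,[0,0,-0.3],[0,0,0]],[-0.2,[0,0,0],[0,0,0]]]'; python3 plan.py 646 22 165 5
python3 - <<'E'
from h import *
t=snapshot("side");save(t,"side8.png",(230,50,430,200),4)
E
```

```text
clock: 32.8
eef_pos: [611.5, -200.2, 48.8]
orientation: [0.001, 0.999, -0.039, 0.001]
wrist_force: [-0.3, -0.3, 5.9]
opening: 42.9
clock: 33.67
eef_pos: [611.4, -200.0, 165.9]
orientation: [0.0, 0.999, -0.039, 0.002]
wrist_force: [-0.9, 0.5, -1.1]
opening: 42.9
t 33.67 now [ 611.4 -200.   165.9] yaw -4.5 tiltz [ 0.003 -0.001 -1.   ] open 42.9 F [-0.9  0.5 -1.1] q [-0.32  0.56  0.31  1.32  0.    1.33]
turn z units -1.9 | shift units (after turn) [ 0.9  -3.64  0.01]
```

View pics/side8.png

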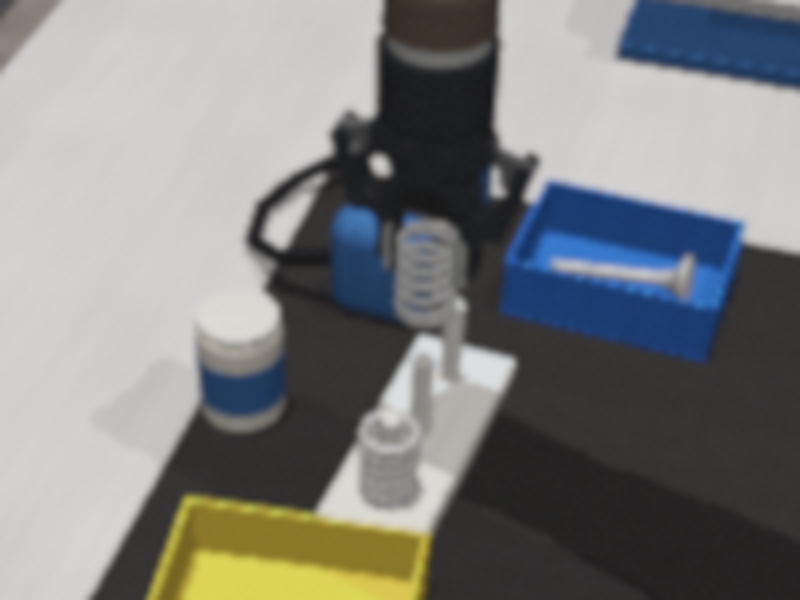

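Spring 2 is off its spindle and held, at (427,270). Carry it to the yellow bin's +y half.

```bash
python3 -m pendant '[[-0.5,[0,0,0],[0,0,-1]],[-0.5,[0,0,0],[0,0,-0.9]],[-0.5,[0.09,-0.36,0],[0,0,0]],[-0.5,[0.17,-0.74,0],[0,0,0]],[-0.5,[0.17,-0.74,0],[0,0,0]],[-0.5,[0.17,-0.74,0],[0,0,0]],[-0.5,[0.17,-0.74,0],[0,0,0]],[-0.5,[0.08,-0.34,0],[0,0,0]],[-0.5,[0,0,0],[0,0,0]],[-0.5,[0,0,0],[0,0,0]]]' 80; python3 plan.py 642.6 23.3 40 5
python3 - <<'E'
from h import *
t=snapshot("side");save(t,"side9.png",(200,70,400,220),4)
E
```

```text
clock: 34.98
eef_pos: [641.8, 22.6, 163.8]
orientation: [0.0, 0.999, 0.043, -0.0]
wrist_force: [-0.2, 0.0, -1.0]
opening: 43.0
t 34.98 now [641.8  22.6 163.8] yaw 4.9 tiltz [-0.001 -0.001 -1.   ] open 43.0 F [-0.2  0.  -1. ] q [ 0.04  0.56  0.31  1.32 -0.    1.52]
turn z units -0.02 | shift units (after turn) [ 0.01 -0.01  2.06]
```

View pics/side9.png

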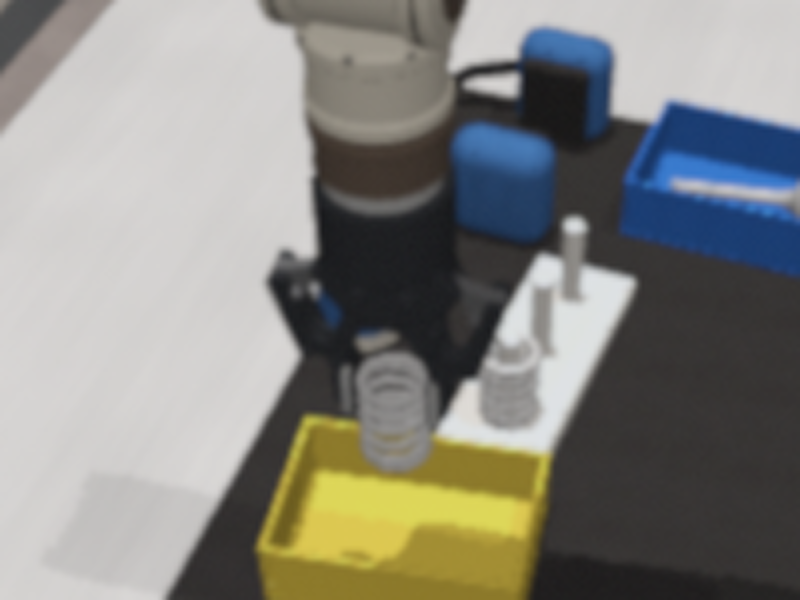

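The spring is over the yellow bin at (395,410). Lower and release with a small opening.

```bash
python3 -m pendant '[[-0.5,[0.01,-0.01,0.5],[0,0,0]],[-0.5,[0,0,0.6],[0,0,0]],[-0.5,[0,0,0.5],[0,0,0]],[-0.5,[0,0,0.3],[0,0,0]],[-0.5,[0,0,0.18],[0,0,0]],[-0.5,[0,0,0],[0,0,0]],[0.4,[0,0,0],[0,0,0]],[0.4,[0,0,0],[0,0,0]],[0.4,[0,0,0],[0,0,0]]]';  python3 -m pendant '[[0.4,[0,0,-0.3],[0,0,0]],[0.4,[0,0,-0.6],[0,0,0]],[0.5,[0,0,-0.7],[0,0,0]],[0.6,[0,0,-0.7],[0,0,0]]]'; python3 plan.py 616 -135.5 165 -4.6
python3 - <<'E'
from h import *
t=snapshot("side");save(t,"side10.png",(200,70,400,220),4)
E
```

```text
clock: 36.15
eef_pos: [643.4, 24.2, 40.3]
orientation: [0.0, 0.999, 0.043, 0.001]
wrist_force: [-0.1, 0.3, -1.4]
opening: 59.9
clock: 36.65
eef_pos: [642.8, 24.2, 180.2]
orientation: [0.0, 0.999, 0.044, 0.001]
wrist_force: [-0.6, 0.2, -0.0]
opening: 68.3
t 36.65 now [642.8  24.2 180.2] yaw 5.0 tiltz [ 0.002  0.    -1.   ] open 68.3 F [-0.6  0.2 -0. ] q [ 0.04  0.55  0.34  1.35 -0.    1.52]
turn z units 1.92 | shift units (after turn) [-0.23  2.69  0.25]
```

View pics/side10.png

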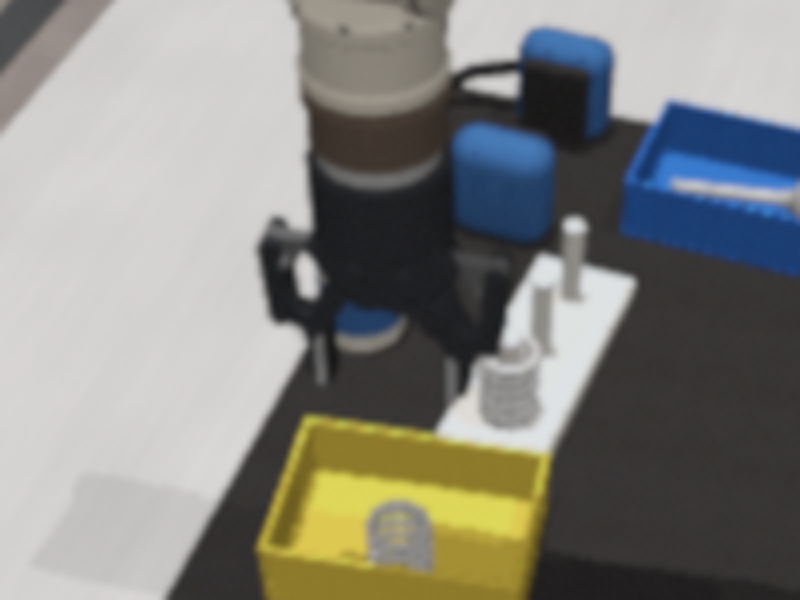

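Spring 2 stands in the yellow bin at (400,535). Now the other spring.

```bash
python3 -m pendant '[[0.6,[0,0,0],[0,0,1]],[0.6,[0,0,0],[0,0,0.92]],[0.6,[-0.06,0.67,0.06],[0,0,0]],[0.6,[-0.06,0.67,0.06],[0,0,0]],[0.6,[-0.06,0.67,0.06],[0,0,0]],[0.6,[-0.05,0.67,0.06],[0,0,0]],[0.6,[0,0,0],[0,0,0]],[0.6,[0,0,0],[0,0,0]]]'; python3 plan.py 616 -135.5 46 -4.6
python3 - <<'E'
from h import *
t=snapshot("side");save(t,"side11.png",(230,50,430,200),4)
E
```

```text
clock: 37.7
eef_pos: [616.3, -134.9, 163.9]
orientation: [-0.0, 0.999, -0.04, 0.001]
wrist_force: [0.2, 0.3, 0.4]
opening: 68.7
t 37.7 now [ 616.3 -134.9  163.9] yaw -4.6 tiltz [ 0.001  0.    -1.   ] open 68.7 F [0.2 0.3 0.4] q [-0.22  0.53  0.26  1.3   0.    1.44]
turn z units -0.01 | shift units (after turn) [-0.    0.01  1.96]
```

View pics/side11.png

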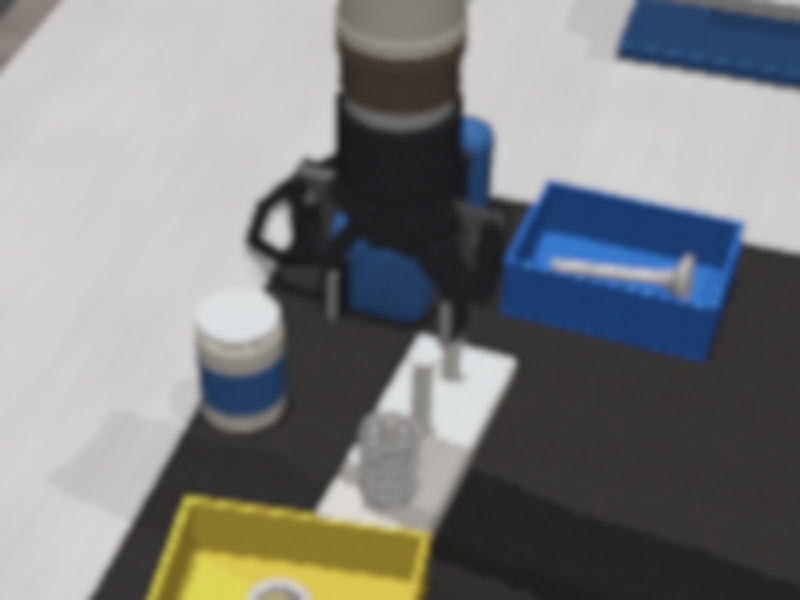

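The pads are centred over spring 1: midpoint at (388,310), spring at (388,460). Descend and close.

```bash
python3 -m pendant '[[0.6,[0,0.01,0.5],[0,0,0]],[0.6,[0,0,0.5],[0,0,0]],[0.6,[0,0,0.4],[0,0,0]],[0.6,[0,0,0.3],[0,0,0]],[0.6,[0,0,0.24],[0,0,0]],[0.6,[0,0,0],[0,0,0]],[0.6,[0,0,0],[0,0,0]]]' 80; python3 -m pendant '[[-0.5,[0,0,0],[0,0,0]],[-0.5,[0,0,0],[0,0,0]],[-0.5,[0,0,0],[0,0,0]],[-0.5,[0,0,0],[0,0,0]],[-0.5,[0,0,0],[0,0,0]]]'
```

```text
clock: 38.62
eef_pos: [616.7, -135.5, 47.4]
orientation: [0.0, 0.999, -0.04, 0.001]
wrist_force: [0.5, -0.3, 0.6]
opening: 68.3
clock: 39.25
eef_pos: [617.0, -136.0, 48.0]
orientation: [0.0, 0.999, -0.04, 0.001]
wrist_force: [-0.9, -0.3, 6.0]
opening: 43.1
```

```bash
python3 -m pendant '[[-0.5,[0,0,-0.15],[0,0,0]],[-0.5,[0,0,-0.3],[0,0,0]],[-0.5,[0,0,-0.4],[0,0,0]],[-0.5,[0,0,-0.4],[0,0,0]],[-0.5,[0,0,-0.4],[0,0,0]],[-0.5,[0,0,-0.3],[0,0,0]],[-0.5,[0,0,0],[0,0,0]]]'; python3 plan.py 649.5 -33 165 5
python3 - <<'E'
from h import *
t=snapshot("side");save(t,"side12.png",(200,70,400,220),4)
E
```

```text
clock: 40.12
eef_pos: [616.9, -136.0, 165.2]
orientation: [0.0, 0.999, -0.04, 0.002]
wrist_force: [0.5, 0.1, -1.6]
opening: 42.7
t 40.12 now [ 616.9 -136.   165.2] yaw -4.6 tiltz [ 0.003 -0.001 -1.   ] open 42.7 F [ 0.5  0.1 -1.6] q [-0.22  0.53  0.27  1.3  -0.    1.43]
turn z units -1.93 | shift units (after turn) [ 0.69 -1.66  0.  ]
```

View pics/side12.png

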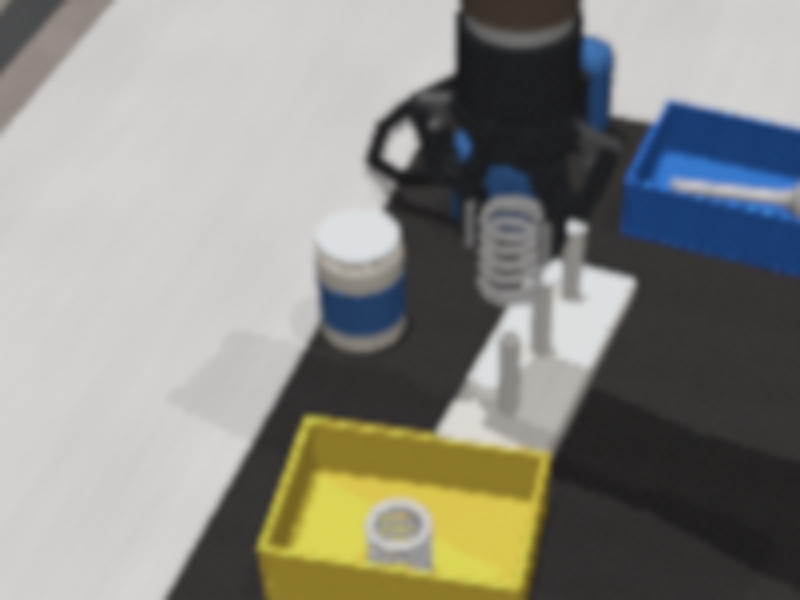

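Spring 1 is lifted clear at (510,250). Carry it to the other half of the yellow bin.

```bash
python3 -m pendant '[[-0.5,[0,0,0],[0,0,-1]],[-0.5,[0,0,0],[0,0,-0.93]],[-0.5,[0.15,-0.35,0],[0,0,0]],[-0.5,[0.27,-0.66,0],[0,0,0]],[-0.5,[0.27,-0.66,0],[0,0,0]],[-0.5,[0,0,0],[0,0,0]],[-0.5,[0,0,0],[0,0,0]]]' 80; python3 plan.py 649.4 -32.5 40 5
python3 - <<'E'
from h import *
t=snapshot("side");save(t,"side13.png",(200,70,400,220),4)
E
```

```text
clock: 41.05
eef_pos: [648.0, -31.3, 162.6]
orientation: [0.0, 0.999, 0.044, -0.001]
wrist_force: [0.1, 0.3, -2.5]
opening: 43.1
t 41.05 now [648.  -31.3 162.6] yaw 5.1 tiltz [-0.002 -0.    -1.   ] open 43.1 F [ 0.1  0.3 -2.5] q [-0.05  0.57  0.33  1.33 -0.    1.43]
turn z units 0.02 | shift units (after turn) [0.02 0.02 2.04]
```

View pics/side13.png

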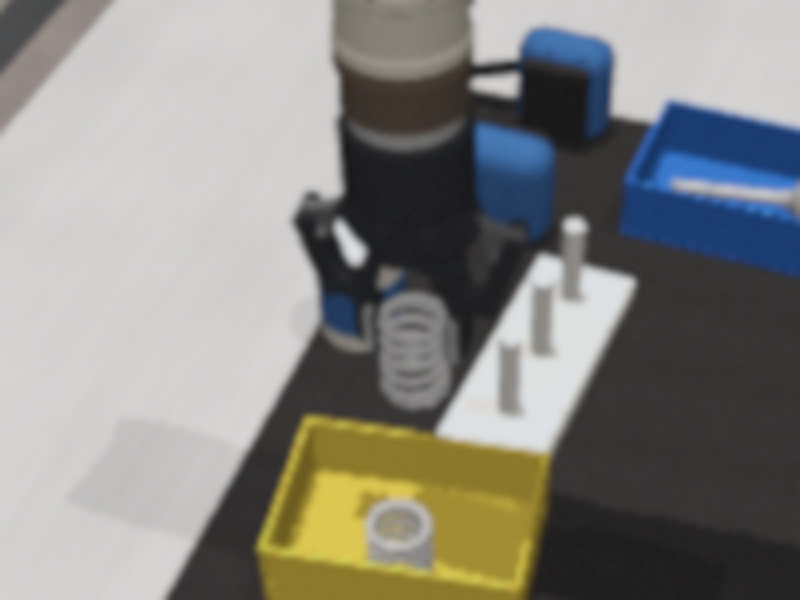

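```bash
python3 -m pendant '[[-0.5,[0.02,0.02,0.5],[0,0,0]],[-0.5,[0,0,0.6],[0,0,0]],[-0.5,[0,0,0.5],[0,0,0]],[-0.5,[0,0,0.3],[0,0,0]],[-0.5,[0,0,0.14],[0,0,0]],[-0.5,[0,0,0],[0,0,0]],[0.4,[0,0,0],[0,0,0]],[0.4,[0,0,0],[0,0,0]],[0.4,[0,0,0],[0,0,0]]]';  python3 -m pendant '[[0.4,[0,0,-0.3],[0,0,0]],[0.4,[0,0,-0.6],[0,0,0]],[0.4,[0,0,-0.7],[0,0,0]],[0.4,[0,0,-0.7],[0,0,0]]]'; python3 plan.py 595 202 150 5
python3 - <<'E'
from meas import *
t=snapshot("side");save(t,"side14.png",(200,70,460,265),3)
E
```

```text
clock: 42.22
eef_pos: [650.3, -33.3, 42.1]
orientation: [0.0, 0.999, 0.044, 0.001]
wrist_force: [-0.2, 0.1, -0.4]
opening: 59.8
clock: 42.72
eef_pos: [649.8, -33.3, 182.0]
orientation: [0.0, 0.999, 0.044, 0.001]
wrist_force: [1.2, -0.2, -0.5]
opening: 59.8
t 42.73 now [649.8 -33.3 182. ] yaw 5.0 tiltz [ 0.002 -0.    -1.   ] open 59.8 F [ 1.2 -0.2 -0.5] q [-0.05  0.57  0.37  1.37  0.    1.43]
turn z units 0.01 | shift units (after turn) [-0.57 -3.99  0.53]
```

View pics/side14.png

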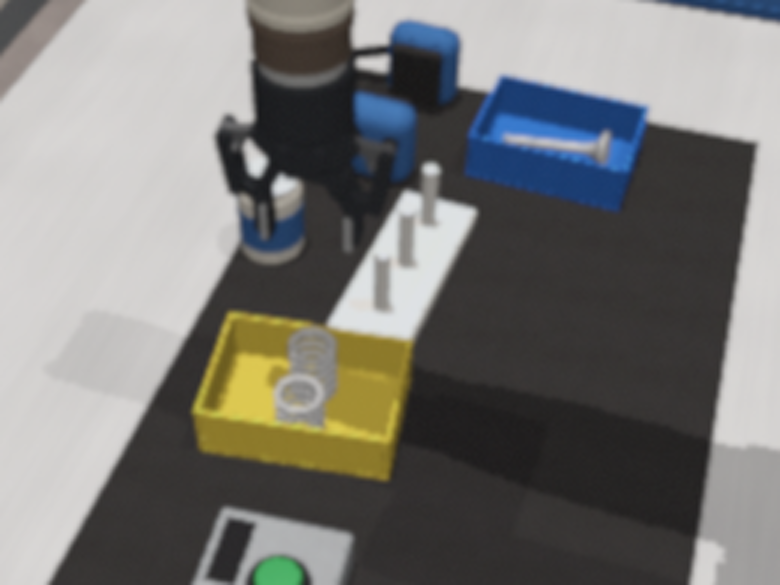

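Both springs stand in the yellow bin, all spindles are empty, and the valve is in the blue bin. I'll do a final check of the whole bench and refine the button position.

```bash
python3 -m pendant '[[-1,[0,-0.5,0],[0,0,0]],[-1,[-0.07,-0.5,0],[0,0,0]],[-1,[-0.1,-0.5,0],[0,0,0]],[-1,[-0.1,-0.5,0],[0,0,0]],[-1,[-0.1,-0.5,0],[0,0,0]],[-1,[-0.1,-0.5,0.3],[0,0,0]],[-1,[-0.1,-0.5,0.2],[0,0,0]],[-1,[0,-0.49,0],[0,0,0]],[-1,[0,0,0],[0,0,0]]]'
python3 - <<'E'
from meas import *
s=snapshot("top");t=snapshot("side");save(s,"top11.png",(140,135,490,300),2)
save(t,"side15.png",(150,50,550,400),2)
for c,z in ((s,67),(t,67)):
    h=cv2.cvtColor(c["color"],cv2.COLOR_RGB2HSV)
    m=(h[:,:,1]>110)&(h[:,:,0]>45)&(h[:,:,0]<80)&(h[:,:,2]>60)
    for b in blobs(m,20): print(b[0],b[1],np.round(onz(c,*b[0],z),1))
E
python3 plan.py 595 202 90 5
```

```text
clock: 43.9
eef_pos: [594.5, 204.3, 150.2]
orientation: [-0.0, 0.999, 0.046, 0.001]
wrist_force: [-0.4, -1.0, -0.6]
opening: 0.2
[251.98529412 199.72058824] [248 195   9  10  68] [593.9 197.5  67. ]
[292.3919598  262.95477387] [285 256  16  15 199] [596.4 205.7  67. ]
t 44.0 now [595.  202.2 150.1] yaw 5.1 tiltz [ 0.001 -0.    -1.   ] open -0.1 F [-0.5  0.4  0.9] q [ 0.33  0.54  0.23  1.26 -0.    1.81]
turn z units 0.01 | shift units (after turn) [0. 0. 1.]
```

View pics/top11.png

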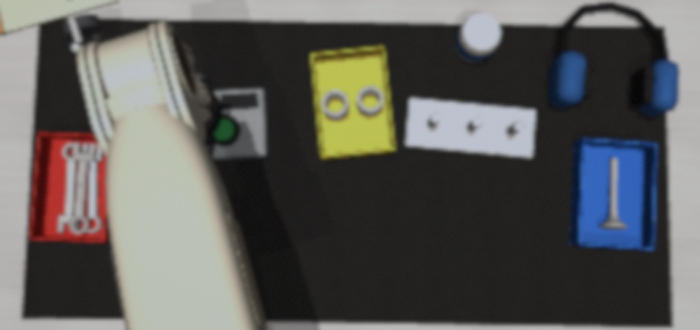

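View pics/side15.png

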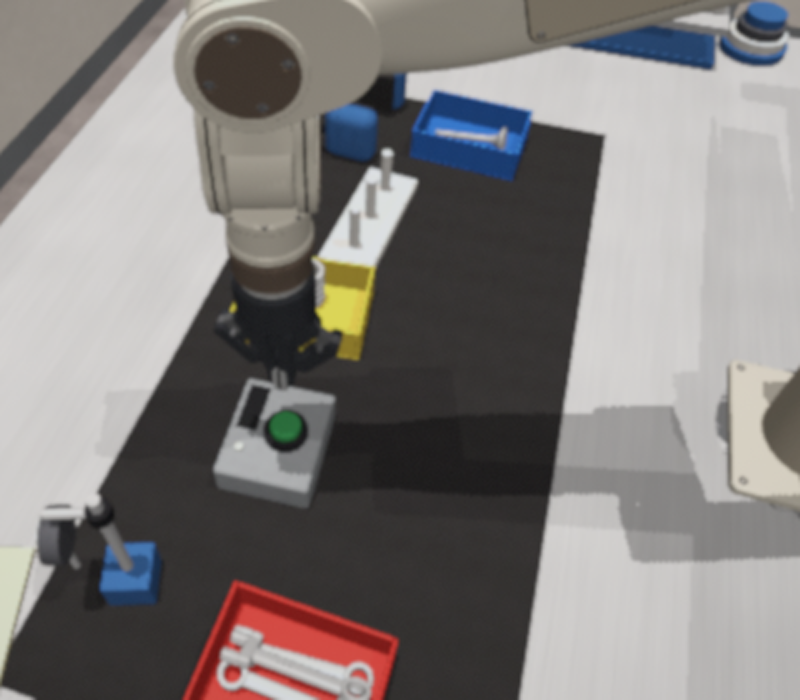

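Everything is in its bin, and the bystanders are in place. The closed tips are above the button at about (595,201), so I press slowly while watching the force.

```bash
python3 -m pendant '[[-1,[0,0.01,0.5],[0,0,0]],[-1,[0,0,0.4],[0,0,0]],[-1,[0,0,0.25],[0,0,0]],[-1,[0,0,0.1],[0,0,0]],[-1,[0,0,0.1],[0,0,0]],[-1,[0,0,0],[0,0,0]],[-1,[0,0,0],[0,0,0]]]'; python3 -m pendant '[[-1,[0,0,0.05],[0,0,0]],[-1,[0,0,0.03],[0,0,0]],[-1,[0,0,0],[0,0,0]]]'
```

```text
clock: 44.88
eef_pos: [595.2, 201.7, 68.8]
orientation: [-0.0, 0.999, 0.044, 0.001]
wrist_force: [0.6, -0.1, -0.2]
opening: 0.3
clock: 45.25
eef_pos: [595.4, 201.8, 64.0]
orientation: [-0.0, 0.999, 0.044, 0.001]
wrist_force: [0.7, 0.8, 3.4]
opening: -0.4
```

```bash
python3 -m pendant '[[-1,[0,0,0.04],[0,0,0]],[-1,[0,0,0.02],[0,0,0]],[-1,[0,0,0],[0,0,0]]]'; python3 -m pendant '[[-1,[0,0,0.02],[0,0,0]],[-1,[0,0,0.02],[0,0,0]],[-1,[0,0,0],[0,0,0]]]'
```

```text
clock: 45.62
eef_pos: [595.5, 201.9, 61.1]
orientation: [-0.0, 0.999, 0.044, 0.001]
wrist_force: [-0.7, 0.6, 7.6]
opening: -0.1
clock: 46.0
eef_pos: [595.6, 201.9, 60.9]
orientation: [-0.001, 0.999, 0.044, 0.002]
wrist_force: [-3.5, -0.6, 17.6]
opening: 0.1
```

The button has bottomed: z is stuck at 60.9 while the force rose to 17.6 N. Let it go and back away.

```bash
python3 -m pendant '[[-1,[0,0,0],[0,0,0]],[-1,[0,0,0],[0,0,0]],[-1,[0,0,-0.2],[0,0,0]],[-1,[0,0,-0.5],[0,0,0]],[-1,[0,0,-0.8],[0,0,0]],[-1,[0,0,-0.8],[0,0,0]],[-1,[-0.8,0,0],[0,0,0]],[-1,[-0.8,0,0],[0,0,0]],[-1,[-0.8,0,0],[0,0,0]],[-1,[-0.8,0,0],[0,0,0]],[-1,[0,0,0],[0,0,0]],[-1,[0,0,0],[0,0,0]]]'
python3 - <<'E'
from h import *
s=snapshot("top");t=snapshot("side");save(s,"top12.png",(140,135,490,300),2);save(t,"side16.png",(150,50,550,400),2)
E
```

```text
clock: 47.5
eef_pos: [403.7, 184.8, 195.3]
orientation: [0.0, 0.999, 0.044, 0.0]
wrist_force: [1.3, 0.7, -0.4]
opening: -0.3
```

View pics/top12.png

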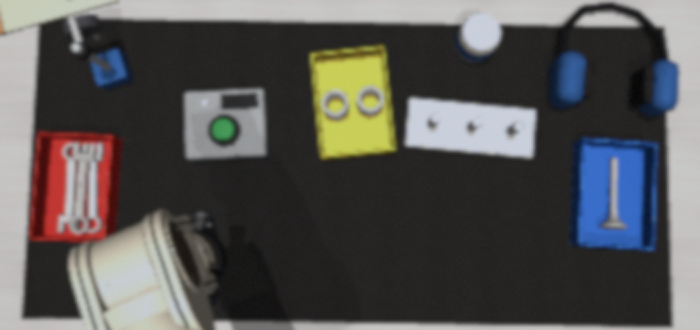

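View pics/side16.png

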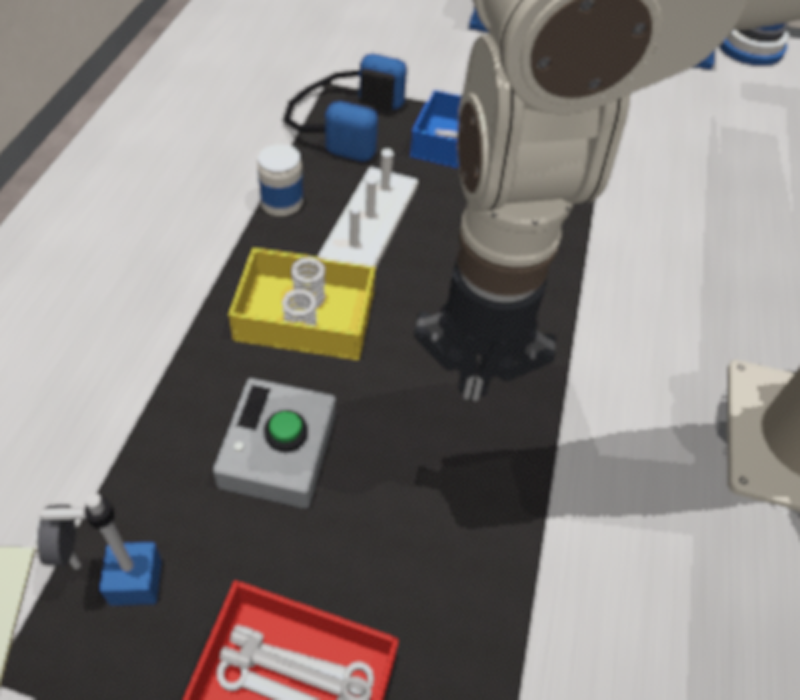

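Both views show the bench clear: three spanners in red, the valve in blue, two springs in yellow, the button up, and the bystanders where they were. The arm is clear of everything. Handing in.

```bash
python3 -c "
from rig import arm
print(arm.finish_job())"
```

```text
the job is handed in; nothing more can be done
None
```

The bench is clear and the job is handed in, at about 48 s of the 210 s allowed. The system gave no verdict.

- **Sorted:** the three spanners are in the red bin, with the third resting on the other two. The one valve is in the blue bin. Both springs went straight up off their spindles and stand in the yellow bin. The cameras showed no other springs, valves or spanners.
- **Button:** I pressed it after everything was in its bin. It stopped about 6 mm down with the force rising to 17.6 N, so it was fully down. I then released it and backed the arm away.
- **Last checks:** both camera views showed the bins filled correctly and the spindles empty. The button looked up, and the gauge, ear defenders and tin looked unmoved. No grip slipped and I saw no part knocked aside.
- **Small disagreement:** the two views placed the button about 8 mm apart in y, so I pressed between them, well inside its 36 mm face.

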